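# Crib up under the tilt frame and draw its index plunger

### The arm

A 6-joint arm with a two-finger parallel gripper is mounted at the origin on the work surface. World frame = base frame: x ahead of the robot, y to its left, z up, the work surface at z = 0. Lengths are in m, angles in rad, forces in N, time in s.
With the tool pointing down it reaches from about 0.35 to 0.975 m from the base axis. Payload 4.9 kg.
Tool frame: the origin (TCP) lies at the very end of the fingers, on their centre line; the grasp point (between the pads) lies 19 mm behind it; z points along the fingers, y is the direction in which the jaws open and shut (so a half turn about z gives the same grasp; the last joint's range is limited). The gripper opens to 85 mm and grips with 20 to 120 N. Pads are 22 mm wide; open, the fingers measure 114 mm over their backs; the gripper's body (76 mm by 85 mm) begins 54 mm behind the grasp point. The pads swing forward as they close: fully open they stand 13 mm farther back than shut.
Start: joints at [-1.439, 0.053, 1.613, -0, 1.476, -0.119], TCP at [0.155, -0.605, 0.21] pointing down, gripper open.
Joint ranges: [-3.01, 3.01], [-1.01, 2.22], [0.06, 2.58], [-1.02, 4.17], [0.09, 2.62], [-3.14, 3.14]. Speed limits (rad/s): [2.57, 2.57, 3.14, 3.14, 3.14, 3.14].

### API

Orientations are given as a unit quaternion [x, y, z, w].
In Python, from plant import bot, eyes gives the robot as it stands.
- The arm moves only by the tool step_arm, never from a script. Its argument "rows" is a list of rows, each an object of numbers: "gripper": the closure, from -1 (fully open) to 1 (shut); "tx", "ty", "tz": the shift along the tool's x, y, z in mm; "yaw": the turn about the tool's z in rad. A call has 1 to 12 rows; each row is the pose to reach, as a shift and turn from the pose measured when the call began, along the tool's axes at that moment; what a row does not reach only later rows make up. A row lasts 1/12 s, in which the tool goes at most 41.7 mm and 7.16 degrees, less where a joint would pass 70% of its speed; a pose out of reach is approached as far as the arm can. A call with a gripper value outside its range is refused whole. The fingers move at their own pace and stop on an object; "grip_force" is the grip in N (left out, the last holds). Time passes only in rows, so rows that repeat a pose let the fingers close. It gives the time, the measured TCP pose, the force and the opening at its end, in the units of the state.
- bot.observe(): the state, without advancing time (a new reading comes with each control period).
- eyes.grab_frame(name): name is "scene" or "top"; returns (picture, depth): 400x640x3 uint8, red, green, blue; 400x640 float32, m along the optical axis (not along the pixel's ray), 0 where there is no reading.
- eyes.get_calibration(name): a dict with "intrinsics" (3x3 intrinsics, pixels), "R" (3x3) and "t" (3): a world point X has camera coordinates R X + t. Camera axes: x right, y down, z forward; pixel columns grow to the right and rows downward; lengths in m; the calibration is good to about 2 mm. A picture is of the moment at which its call begins. get_calibration takes no time and is no camera call.
- bot.finish_job(): hands the job in, once; it reports no verdict.
The state is a dict: "clock": time; "qpos": joint angles; "joint_vel": joint speeds; "joint_torque": joint torques, N m; "tool_pos": TCP position; "tcp_rot": TCP orientation; "wrist_force": force on the tool from outside, world axes, zero at the start; "moment": the same for the moment, N m; "width": finger opening in m.
Only numpy, scipy, OpenCV 4.12 (cv2) and the standard library are available. Lean on these libraries where they do the work, as an engineer would, in place of code of your own. Each camera call takes 0.05 s, during which the arm holds its last target.

### The job

Build the crib on the tilt stand up to three crosswise layers, centred on the yellow marks: lay the two plain battens across the two already there, one near each end, then the two rubber-capped battens across those in the same way, rubber up. Then take the red knob and pull the index plunger fully back, so that the frame sinks on its damper and comes to rest on the rubber of both top battens, and finish while still holding the plunger fully back. Leave everything else on the bench where it is.

Things in the scene. Friction and masses are not known exactly. Their poses are not given: they have to be found in the camera images.
- stand: bench tilt stand, bolted down: grey base plate 12 mm thick, from x -135 to 135 and y -110 to 270 mm in its own axes, z up. Origin on the bench surface under the centre of the crib place, a square of four yellow corner marks. The red plunger knob sticks out on its -x side
- hinge (a point): middle of the frame's hinge axis, which runs along the stand's x, at x 0, y 220 mm of the stand, 84 mm above the bench. Two aluminium cheeks 10 mm thick carry it, at x -125 and +125, 70 mm wide along y, their tops 148 mm above the bench
- crib (a point): centre of the crib place on the top face of the stand's plate (12 mm above the bench), axes parallel to those of the stand
- base_a: one of the two battens of the bottom layer, already lying on the crib place, long side along the stand's y, about 45 mm to one side of the crib centre; softwood batten 160 x 32 x 20 mm (length, width, height), origin at the centre of its underside, x along its length, z up; about 50 g
- base_b: the other bottom batten, about 45 mm to the other side; softwood batten 160 x 32 x 20 mm (length, width, height), origin at the centre of its underside, x along its length, z up; about 50 g
- plain_a: loose plain batten on the bench, for the second layer; softwood batten 160 x 32 x 20 mm (length, width, height), origin at the centre of its underside, x along its length, z up; about 50 g
- plain_b: like plain_a
- capped_a: loose, for the top layer; rubber-capped batten: softwood 160 x 32 x 18 mm with a black rubber strip 24 mm wide, 4 mm thick along its top, 22 mm high in all; lies rubber side up; origin at the centre of its underside, x along its length, z up; about 60 g
- capped_b: like capped_a
- tilt_frame (a joint): angle (rad) of the blue frame with the dark panel. About 0: parked upright, leaning 8 degrees towards the crib place; 1.43: level, its underside 74 mm above the bench, the height of a three-layer crib; stop at 1.62. Locked there by the plunger; with that clear it sinks by its own weight (1.1 kg) on a damper, level after about 3 s
- frame_rail (a point): middle of the frame's cross rail that comes down on the crib, on the tube's axis, 220 mm from the hinge axis. The frame is of 20 mm square tube, 200 mm wide along the stand's x, 330 mm from hinge to free edge; parked, its top edge is 0.41 m above the bench and 46 mm out from the hinge axis towards the crib
- plunger (a joint): travel (m) of the sprung index plunger: 0 seated in the hole of the frame's index disc, out of the hole from 0.008, fully back against its stop at 0.014. The spring pulls with 6 N at 0, rising to 11 N at 0.014, and shuts it when let go
- knob (a point): on the plunger's level axis, mid-waist of the red pull knob; seated it is at x -175, y 220 mm of the stand, 120 mm above the bench. Waist 22 mm in diameter, 30 mm long; at its outer (-x) end a flange 32 mm in diameter, 10 mm thick; a 20 mm brass barrel begins 2 mm beyond its inner end. Pull along the stand's -x. Axes as the stand's
- drill: cordless drill standing on its battery, 205 mm high, to be left alone
- spray_bottle: white spray bottle, 72 mm in diameter, 190 mm high, to be left alone
- tape_roll: roll of tape lying flat, 96 mm across, 25 mm high, to be left alone
- sealant_jar: jar of sealant, 68 mm in diameter, 75 mm high, to be left alone
- pop_riveter: hand riveter lying down, under 35 mm high, to be left alone
- hammer: hammer lying down, under 50 mm high, to be left alone
- glue_brush: flat brush lying down, under 40 mm high, to be left alone
Mind the look-alikes: they are no part of the job. What is shaped like the plain_b but pink or turquoise is not meant.

How it is judged:
On the way, in this order (a step that is already met when the one before it is completed fails the run):
1. both plain battens lie across the bottom pair and are let go (distance between base_a and base_b above 0.05 m and z of base_a in the frame of crib between -0.005 and 0.005 m and y of base_a in the frame of crib between -0.03 and 0.03 m and x of base_a in the frame of crib between -0.075 and 0.075 m and angle between the x axis of each of base_a, base_b and the y axis of crib, either way round below 0.17 rad and angle between each of base_a, base_b, plain_a, plain_b's own z axis and vertical below 0.1 rad and z of base_b in the frame of crib between -0.005 and 0.005 m and y of base_b in the frame of crib between -0.03 and 0.03 m and x of base_b in the frame of crib between -0.075 and 0.075 m and distance between plain_a and plain_b above 0.05 m and z of plain_a in the frame of crib between 0.015 and 0.025 m and x of plain_a in the frame of crib between -0.03 and 0.03 m and y of plain_a in the frame of crib between -0.075 and 0.075 m and angle between the x axis of each of plain_a, plain_b and the x axis of crib, either way round below 0.17 rad and z of plain_b in the frame of crib between 0.015 and 0.025 m and x of plain_b in the frame of crib between -0.03 and 0.03 m and y of plain_b in the frame of crib between -0.075 and 0.075 m and contact force between each of plain_a, plain_b and the fingers below 0.1 N and linear speed of each of plain_a, plain_b below 0.02 m/s), for 0.2 s.
2. both rubber-capped battens lie across the plain ones and are let go, the frame still locked upright (distance between base_a and base_b above 0.05 m and z of base_a in the frame of crib between -0.005 and 0.005 m and y of base_a in the frame of crib between -0.03 and 0.03 m and x of base_a in the frame of crib between -0.075 and 0.075 m and angle between the x axis of each of base_a, base_b, capped_a, capped_b and the y axis of crib, either way round below 0.17 rad and angle between each of base_a, base_b, plain_a, plain_b, capped_a, capped_b's own z axis and vertical below 0.1 rad and z of base_b in the frame of crib between -0.005 and 0.005 m and y of base_b in the frame of crib between -0.03 and 0.03 m and x of base_b in the frame of crib between -0.075 and 0.075 m and distance between plain_a and plain_b above 0.05 m and z of plain_a in the frame of crib between 0.015 and 0.025 m and x of plain_a in the frame of crib between -0.03 and 0.03 m and y of plain_a in the frame of crib between -0.075 and 0.075 m and angle between the x axis of each of plain_a, plain_b and the x axis of crib, either way round below 0.17 rad and z of plain_b in the frame of crib between 0.015 and 0.025 m and x of plain_b in the frame of crib between -0.03 and 0.03 m and y of plain_b in the frame of crib between -0.075 and 0.075 m and distance between capped_a and capped_b above 0.05 m and z of capped_a in the frame of crib between 0.035 and 0.045 m and y of capped_a in the frame of crib between -0.03 and 0.03 m and x of capped_a in the frame of crib between -0.075 and 0.075 m and z of capped_b in the frame of crib between 0.035 and 0.045 m and y of capped_b in the frame of crib between -0.03 and 0.03 m and x of capped_b in the frame of crib between -0.075 and 0.075 m and contact force between each of capped_a, capped_b and the fingers below 0.1 N and linear speed of each of capped_a, capped_b below 0.02 m/s and value of joint tilt_frame below 0.1 rad), for 0.2 s.
3. the plunger is pulled fully back by the fingers (value of joint plunger above 0.012 m and contact force between the fingers and plunger above 3 N), for 0.2 s.
At the end, for the whole second after the job is handed in: fingers hold the plunger 12 mm or more back; the frame is still, level within 3 degrees, pressing on both capped battens, not on the robot; three crosswise layers: battens flat, within 10 degrees, 30 mm lengthwise and 75 mm sideways of the crib centre, pairs 50 mm or more apart (all of step 3 and distance between base_a and base_b above 0.05 m and z of base_a in the frame of crib between -0.005 and 0.005 m and y of base_a in the frame of crib between -0.03 and 0.03 m and x of base_a in the frame of crib between -0.075 and 0.075 m and angle between the x axis of each of base_a, base_b, capped_a, capped_b and the y axis of crib, either way round below 0.17 rad and angle between each of base_a, base_b, plain_a, plain_b, capped_a, capped_b's own z axis and vertical below 0.1 rad and z of base_b in the frame of crib between -0.005 and 0.005 m and y of base_b in the frame of crib between -0.03 and 0.03 m and x of base_b in the frame of crib between -0.075 and 0.075 m and distance between plain_a and plain_b above 0.05 m and z of plain_a in the frame of crib between 0.015 and 0.025 m and x of plain_a in the frame of crib between -0.03 and 0.03 m and y of plain_a in the frame of crib between -0.075 and 0.075 m and angle between the x axis of each of plain_a, plain_b and the x axis of crib, either way round below 0.17 rad and z of plain_b in the frame of crib between 0.015 and 0.025 m and x of plain_b in the frame of crib between -0.03 and 0.03 m and y of plain_b in the frame of crib between -0.075 and 0.075 m and distance between capped_a and capped_b above 0.05 m and z of capped_a in the frame of crib between 0.035 and 0.045 m and y of capped_a in the frame of crib between -0.03 and 0.03 m and x of capped_a in the frame of crib between -0.075 and 0.075 m and z of capped_b in the frame of crib between 0.035 and 0.045 m and y of capped_b in the frame of crib between -0.03 and 0.03 m and x of capped_b in the frame of crib between -0.075 and 0.075 m and value of joint tilt_frame between 1.38117 and 1.48117 rad and velocity of joint tilt_frame between -0.05 and 0.05 rad/s and contact force between tilt_frame and capped_a above 0.5 N and contact force between each of capped_a, capped_b and the fingers below 0.1 N and contact force between tilt_frame and capped_b above 0.5 N and contact force between tilt_frame and the arm below 0.5 N and contact force between tilt_frame and the fingers below 0.5 N); the arm keeps its last pose, push and grip.
It fails at once if one of the other things on the bench is shifted by more than 30 mm (distance of any of drill, spray_bottle, tape_roll, sealant_jar, pop_riveter, hammer, glue_brush from where it was at the start of the episode above 0.03 m).
It also fails if it takes over 72 s, if anything falls off the work surface, if the arm or the gripper's body presses on something with over 40 N, if the wrist force passes 120 N, or if a joint passes its speed limit or range.

## Working session

There is one attempt and no reset: what is moved stays moved. The work goes in short steps, Python scripts to look and compute and a tool call to move; the robot and the scene stay as the last step left them, time stands still between calls to the robot, and variables do not carry over. Pictures are saved under pics/ and viewed, and the job is handed in when it is done.

Besides the shell and the picture viewer there is one more tool, called after ">>>" as name(argument=value, ...) on one line, values as JSON. step_arm: Moves the arm, as the interface text tells. Its arguments: {"type":"object","properties":{"rows":{"type":"array","items":{"type":"object","properties":{"gripper":{"type":"number"},"tx":{"type":"number"},"ty":{"type":"number"},"tz":{"type":"number"},"yaw":{"type":"number"}}}},"grip_force":{"type":"number"}},"required":["rows"]}

```bash
ls; mkdir -p pics
python3 - <<'E'
from plant import bot, eyes
import cv2,numpy as np
for n in ["scene","top"]:
    p,d=eyes.grab_frame(n); cv2.imwrite(f"pics/{n}0.png",p[:,:,::-1]); np.savez(f"{n}0.npz",p=p,d=d)
    print(n,eyes.get_calibration(n))
print(bot.observe())
E
```

```text
pics
scene {'intrinsics': array([[487.74976409,   0.        , 315.16170599],
       [  0.        , 487.74976409, 197.54389076],
       [  0.        ,   0.        ,   1.        ]]), 'R': array([[ 0.29501104,  0.95529614,  0.01943628],
       [ 0.57901743, -0.16255483, -0.79894602],
       [-0.76007059,  0.24695184, -0.60108859]]), 't': array([-0.1911431 , -0.09619539,  2.20430163])}
top {'intrinsics': array([[385.11774752,   0.        , 317.17805369],
       [  0.        , 385.11774752, 201.60889786],
       [  0.        ,   0.        ,   1.        ]]), 'R': array([[-0.02824269, -0.99958659, -0.00538427],
       [-0.99295133,  0.02867467, -0.11500181],
       [ 0.11510866,  0.00209836, -0.99335069]]), 't': array([0.06069768, 0.46625422, 1.5418631 ])}
{'clock': 0.1, 'qpos': array([-1.43899468e+00,  5.32852082e-02,  1.61416710e+00, -1.96249995e-05,
        1.47600019e+00, -1.18977087e-01]), 'joint_vel': array([-0.00047666, -0.00027544, -0.00174591,  0.00035026,  0.00096149,
        0.0008093 ]), 'joint_torque': array([ 3.14740328e-04, -3.94905996e+01, -3.71364605e+01, -1.09982554e-04,
        3.90616202e-03,  1.53456153e-05]), 'tool_pos': array([ 0.15502706, -0.60484034,  0.20878327]), 'tcp_rot': array([ 9.92148502e-01,  1.25061928e-01, -1.57302558e-05, -9.29840620e-04]), 'wrist_force': array([-0.24006239,  0.05994705, -0.34493867]), 'moment': array([-0.05658504,  0.02092377,  0.01512937]), 'width': 0.08547825360331564}
```

View pics/scene0.png

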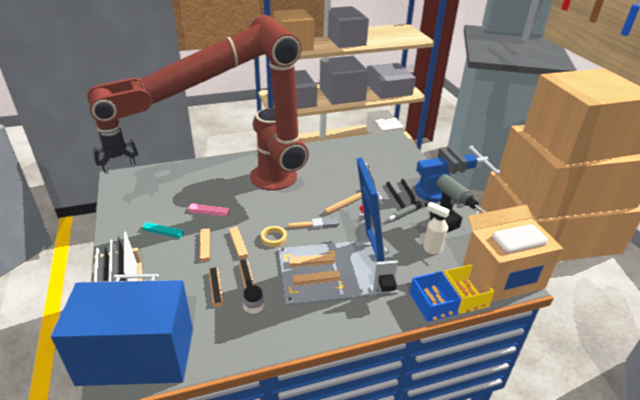

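View pics/top0.png

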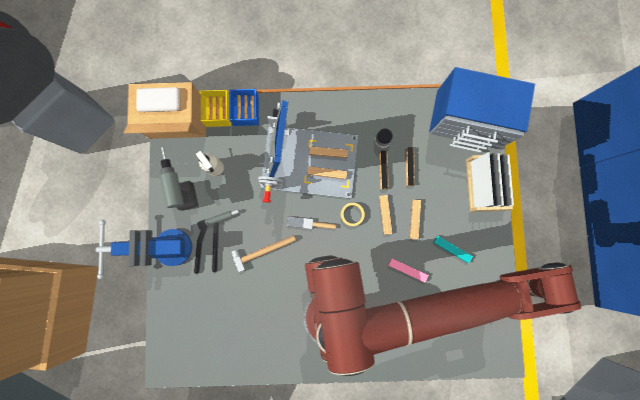

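The top view shows the stand at about (315,160), with the red knob at (267,195) and the base battens at (328,152) and (327,173).

Candidates for the battens:
- **Plain:** wood at (388,215) and (417,218). These fit the description.
- **Look-alikes:** pink at (410,270) and turquoise at (455,248). Both rejected.
- **Capped:** black strips at (384,168) and (411,166). The jar at (384,137) is close to the first.

Next I'll take one crop and measure.

```bash
cat > h.py <<'E'
import numpy as np,cv2
from plant import bot,eyes
def cal(n):
    c=eyes.get_calibration(n); return c["intrinsics"],np.array(c["R"]),np.array(c["t"])
def ray(n,uv,z):
    K,R,t=cal(n); uv=np.atleast_2d(np.asarray(uv,float))
    d=(np.linalg.inv(K)@np.c_[uv,np.ones(len(uv))].T).T@R   # R^T d
    c=-R.T@t; s=(z-c[2])/d[:,2]; return c+s[:,None]*d
def pts(n,dep):
    K,R,t=cal(n); v,u=np.mgrid[:400,:640]
    P=np.stack([(u-K[0,2])/K[0,0]*dep,(v-K[1,2])/K[1,1]*dep,dep],-1)
    return (P-t)@R
def proj(n,X):
    K,R,t=cal(n); q=(np.atleast_2d(X)@R.T+t)@K.T; return q[:,:2]/q[:,2:]
E
python3 - <<'E'
from h import *
a=np.load("top0.npz");p=a["p"];d=a["d"]
cr=p[100:300,250:490][:,:,::-1]
cv2.imwrite("pics/crop0.png",cv2.resize(cr,(720,600),interpolation=cv2.INTER_CUBIC))
P=pts("top",d); hsv=cv2.cvtColor(p,cv2.COLOR_RGB2HSV)
Z=P[...,2]
def rep(name,m,z):
    n,l,st,ce=cv2.connectedComponentsWithStats(m.astype(np.uint8),connectivity=8)
    for i in range(1,n):
        if st[i,4]<30: continue
        v,u=np.where(l==i); X=ray("top",np.c_[u,v],z)[:,:2]
        r=cv2.minAreaRect((X*1000).astype(np.float32))
        c,w,V=None,*np.linalg.eigh(np.cov(X.T)); ax=V[:,1]
        print(name,st[i,4],"px",ce[i].round(0),"mean",X.mean(0).round(4),"rect",np.round(r[0],1),np.round(r[1],1),"ang",round(float(np.degrees(np.arctan2(ax[1],ax[0])))%180,1),"zmed",np.median(Z[l==i]).round(4))
roi=np.zeros((400,640),bool);roi[115:300,230:490]=1
H,S,V=hsv[...,0],hsv[...,1],hsv[...,2]
rep("wood",roi&(H>8)&(H<22)&(S>70)&(V>150),0.02)
rep("blk",roi&(V<60)&(S<120),0.022)
rep("red",roi&((H<6)|(H>174))&(S>170)&(V>120)&(np.indices(H.shape)[0]<240),0.12)
rep("yel",roi&(H>=22)&(H<32)&(S>140)&(V>150),0.012)
E
```

```text
wood 281 px [328. 151.] mean [ 0.677  -0.0049] rect [677.   -4.6] [158.2  31.9] ang 83.2 zmed 0.0315
wood 252 px [471. 183.] mean [ 0.5262 -0.5879] rect [ 527.6 -604.8] [232.9  78. ] ang 1.6 zmed 0.0148
wood 49 px [406. 172.] mean [ 0.5821 -0.3243] rect [ 585.3 -324.5] [  4.1 117.5] ang 176.3 zmed 0.0118
wood 42 px [380. 176.] mean [ 0.5659 -0.2151] rect [ 565.4 -215.5] [96.3  7.4] ang 179.8 zmed 0.011
wood 313 px [327. 172.] mean [0.5888 0.0022] rect [588.9   3.5] [160.4  34.6] ang 80.6 zmed 0.031
wood 343 px [385. 214.] mean [ 0.408  -0.2281] rect [ 408.6 -228.1] [160.2  36.1] ang 4.0 zmed 0.0186
wood 344 px [415. 219.] mean [ 0.3855 -0.348 ] rect [ 386.5 -348. ] [ 36.6 158.3] ang 173.0 zmed 0.0185
wood 102 px [324. 225.] mean [0.3719 0.0214] rect [372.2  22.4] [91.5 17.9] ang 81.6 zmed 0.0177
wood 333 px [268. 249.] mean [0.2836 0.2509] rect [283.8 251.7] [ 24.5 234.1] ang 110.9 zmed 0.0226
blk 174 px [384. 136.] mean [ 0.7358 -0.24  ] rect [ 735.5 -238.7] [58.3 60.2] ang 144.9 zmed 0.0737
blk 168 px [410. 166.] mean [ 0.6065 -0.3395] rect [ 607.7 -339.8] [ 16.5 155.7] ang 178.5 zmed 0.0211
blk 169 px [383. 169.] mean [ 0.5973 -0.2298] rect [ 596.2 -229.6] [ 18.3 151.2] ang 179.4 zmed 0.0209
red 55 px [266. 197.] mean [0.4815 0.2413] rect [484.3 243. ] [23.  38.8] ang 167.5 zmed 0.1303
```

View pics/crop0.png

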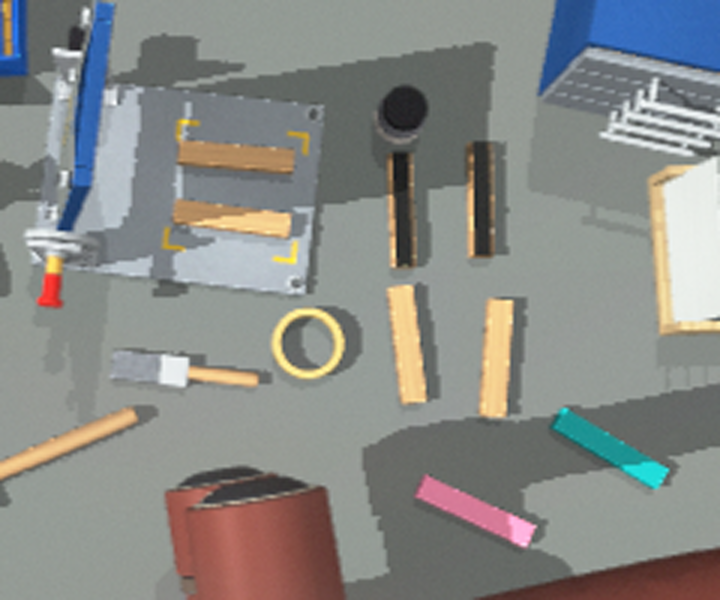

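```bash
cat > meas.py <<'E'
from h import *
def boxes(tag,views=("top",)):
    pass
E
python3 - <<'E'
from h import *
for n in ["top","scene"]:
    a=np.load(n+"0.npz");p=a["p"];d=a["d"];P=pts(n,d);Z=P[...,2]
    hsv=cv2.cvtColor(p,cv2.COLOR_RGB2HSV);H,S,V=[hsv[...,i].astype(int) for i in range(3)]
    def rep(name,m,c,r,z,zr):
        q=m&(np.hypot(P[...,0]-c[0],P[...,1]-c[1])<r)&(Z>zr[0])&(Z<zr[1])
        v,u=np.where(q); X=ray(n,np.c_[u,v],z)[:,:2]
        if len(X)<10: print(n,name,"few");return
        rc=cv2.minAreaRect((X*1000).astype(np.float32)); b=cv2.boxPoints(rc)
        e=[b[1]-b[0],b[2]-b[1]]; e=max(e,key=np.linalg.norm)
        w,Ve=np.linalg.eigh(np.cov(X.T)); ax=Ve[:,1]
        print(n,name,len(X),"mean",(X.mean(0)*1000).round(1),"rect",np.round(rc[0],1),np.round(rc[1],1),"ang",round(float(np.degrees(np.arctan2(e[1],e[0])))%180,1),"pca",round(float(np.degrees(np.arctan2(ax[1],ax[0])))%180,1),"z",np.median(Z[q]).round(4))
    one=np.ones(H.shape,bool)
    wood=(H>6)&(H<24)&(S>50)
    rep("plain_a",wood,(.408,-.228),.1,.02,(.016,.03))
    rep("plain_b",wood,(.386,-.348),.1,.02,(.016,.03))
    rep("cap_a",one,(.596,-.230),.095,.02,(.013,.03))
    rep("cap_b",one,(.607,-.340),.095,.02,(.013,.03))
    rep("base1",wood&(S>60),(.677,-.005),.09,.032,(.026,.04))
    rep("base2",wood&(S>60),(.589,.003),.09,.032,(.026,.04))
    rep("plate",one,(.64,.07),.25,.012,(.008,.016))
    yel=(H>=20)&(H<34)&(S>110)&(V>120)&(np.hypot(P[...,0]-.63,P[...,1])<.17)&(Z<.022)
    k,l,st,ce=cv2.connectedComponentsWithStats(yel.astype(np.uint8),connectivity=8)
    for i in range(1,k):
        if st[i,4]>3: print("yel",st[i,4],ce[i].round(1),(ray(n,ce[i],.012)[0]*1000).round(0))
    red=((H<6)|(H>174))&(S>150)&(V>90)&(np.hypot(P[...,0]-.48,P[...,1]-.235)<.09)
    if red.any(): 
        Q=P[red]; print("red",red.sum(),(Q.mean(0)*1000).round(1),(Q.min(0)*1000).round(),(Q.max(0)*1000).round())
E
```

```text
top plain_a 263 mean [ 409.2 -226.5] rect [ 408.1 -189.1] [157.7 114.6] ang 2.8 pca 5.3 z 0.02
top plain_b 253 mean [ 387.1 -350.4] rect [ 387.4 -350. ] [ 33.  159.3] ang 172.6 pca 172.8 z 0.02
top cap_a 287 mean [ 595.4 -231.9] rect [ 602.9 -231.4] [ 32.5 172.6] ang 179.4 pca 179.3 z 0.0203
top cap_b 294 mean [ 605.1 -339.7] rect [ 608.3 -301. ] [111.5 160.5] ang 176.7 pca 178.5 z 0.0204
top base1 336 mean [659.   -2.4] rect [6.387e+02 1.000e-01] [157.3 102.7] ang 83.4 pca 86.7 z 0.0314
top base2 368 mean [606.8   1.8] rect [624.1  -1.6] [158.8 107.6] ang 81.9 pca 78.0 z 0.0316
top plate 3185 mean [634.1  59.4] rect [629.9  68.2] [464.7 473.9] ang 120.5 pca 81.9 z 0.0118
yel 16 [311.3 141.5] [724.  65.  12.]
yel 21 [350.5 146.1] [699. -98.  12.]
yel 17 [305.7 180.1] [561.  92.  12.]
yel 17 [346.1 185.1] [535. -74.  12.]
red 57 [480.8 240.3 128.2] [463. 230.   5.] [503. 267. 138.]
scene plain_a 251 mean [ 410.9 -225.9] rect [ 406.2 -191.1] [165.5 108.3] ang 4.9 pca 4.9 z 0.0212
scene plain_b 257 mean [ 388.5 -348.4] rect [ 388.6 -347.9] [ 30.2 168.2] ang 173.4 pca 173.3 z 0.021
scene cap_a 253 mean [ 578.9 -230.8] rect [ 579.5 -230.7] [ 32.5 139. ] ang 179.7 pca 178.8 z 0.022
scene cap_b 350 mean [ 609.6 -340.4] rect [ 607.2 -340.7] [130.6 137. ] ang 134.3 pca 177.7 z 0.0221
scene base1 462 mean [660.6  -3. ] rect [ 6.408e+02 -5.000e-01] [159.5 113.5] ang 83.5 pca 87.3 z 0.0323
scene base2 443 mean [608.3   1.8] rect [626.4  -1.3] [159.5 112.4] ang 81.0 pca 79.1 z 0.0326
scene plate 3567 mean [646.6  57.9] rect [636.3  75.7] [488.3 462.1] ang 22.6 pca 90.9 z 0.0124
yel 17 [331.5 252.3] [556.  91.  12.]
yel 14 [286.6 256.4] [532. -73.  12.]
yel 20 [339.8 285.4] [719.  66.  12.]
yel 23 [292.  290.5] [696. -97.  12.]
red 18 [473.1 232.1 126.5] [461. 227. 116.] [499. 236. 139.]
```

The yellow marks put the crib centre at about (629,-3.5) mm with the stand turned about -8.8°. That predicts the knob at (490,241), and the red pixels agree. Next I'll write a helper that converts a world target into tool-axis shifts, then go for plain_b.

```bash
cat > go.py <<'E'
# usage: go.py x y z phi_deg [x y z phi ...] (mm): shift in tool axes from the measured pose
import sys
from h import *
from scipy.spatial.transform import Rotation as Ro
s=bot.observe(); R=Ro.from_quat(s["tcp_rot"]).as_matrix(); p=s["tool_pos"]*1000
phi=np.degrees(np.arctan2(R[1,0],R[0,0]))
print("t",round(s["clock"],2),"tcp",p.round(1),"phi",phi.round(1),"w",round(s["width"]*1000,1),"F",s["wrist_force"].round(1),"q1,q6",s["qpos"][[0,5]].round(2))
a=list(map(float,sys.argv[1:]))
for i in range(0,len(a),4):
    d=R.T@(np.array(a[i:i+3])-p); y=-(a[i+3]-phi); 
    print("->",a[i:i+4],"tx ty tz",d.round(1),"yaw",round(float(np.radians(y)),3),"dist",np.linalg.norm(d).round())
E
python3 go.py 387.5 -349.5 100 -7  387.5 -349.5 3 -7
```

```text
t 0.1 tcp [ 155.  -604.8  208.8] phi 14.4 w 85.5 F [-0.2  0.1 -0.3] q1,q6 [-1.44 -0.12]
-> [387.5, -349.5, 100.0, -7.0] tx ty tz [ 288.5 -189.5  109.2] yaw 0.373 dist 362.0
-> [387.5, -349.5, 3.0, -7.0] tx ty tz [ 288.5 -189.3  206.2] yaw 0.373 dist 402.0
```

>>> step_arm(rows=[{"tx": 288.5,"ty": -189.5,"tz": 109,"yaw": 0.373,"gripper": -1},{"tx": 288.5,"ty": -189.5,"tz": 109,"yaw": 0.373,"gripper": -1},{"tx": 288.5,"ty": -189.5,"tz": 109,"yaw": 0.373,"gripper": -1},{"tx": 288.5,"ty": -189.5,"tz": 109,"yaw": 0.373,"gripper": -1},{"tx": 288.5,"ty": -189.5,"tz": 109,"yaw": 0.373,"gripper": -1},{"tx": 288.5,"ty": -189.5,"tz": 109,"yaw": 0.373,"gripper": -1},{"tx": 288.5,"ty": -189.5,"tz": 109,"yaw": 0.373,"gripper": -1},{"tx": 288.5,"ty": -189.5,"tz": 109,"yaw": 0.373,"gripper": -1},{"tx": 288.5,"ty": -189.5,"tz": 109,"yaw": 0.373,"gripper": -1},{"tx": 288.5,"ty": -189.5,"tz": 109,"yaw": 0.373,"gripper": -1},{"tx": 288.5,"ty": -189.5,"tz": 109,"yaw": 0.373,"gripper": -1},{"tx": 288.5,"ty": -189.5,"tz": 109,"yaw": 0.373,"gripper": -1}])

```text
clock: 1.1
tool_pos: [0.3873, -0.3497, 0.1002]
tcp_rot: [0.998, -0.061, -0.0, -0.001]
wrist_force: [-0.4, -0.3, 0.6]
width: 0.0855
```

```bash
python3 go.py 387.5 -349.5 3 -7
```

```text
t 1.1 tcp [ 387.3 -349.7  100.2] phi -7.0 w 85.5 F [-0.4 -0.3  0.6] q1,q6 [-0.88  0.82]
-> [387.5, -349.5, 3.0, -7.0] tx ty tz [ 0.3 -0.1 97.2] yaw 0.0 dist 97.0
```

Arrived. A close crop will confirm the choice before I grip.

Run:
```python
from h import *
p,d=eyes.grab_frame("scene")
cv2.imwrite("pics/s1.png",cv2.resize(p[180:330,130:330,::-1],(800,600),interpolation=cv2.INTER_CUBIC))
```

```text
(no output)
```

View pics/s1.png

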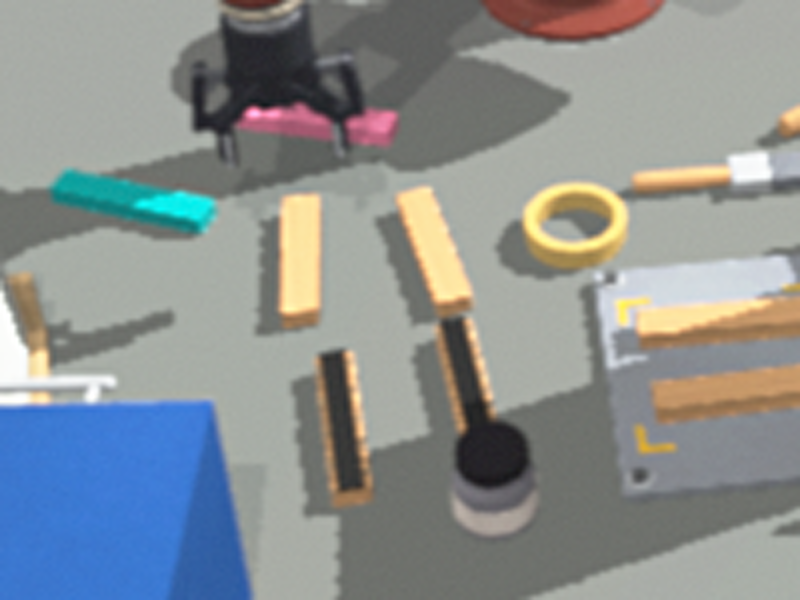

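The crop shows bare wood under the open gripper at (300,260), with turquoise and pink clearly apart from it. Descending and closing.

>>> step_arm(rows=[{"tz": 40,"gripper": -1},{"tz": 80,"gripper": -1},{"tz": 97,"gripper": -1},{"tz": 97,"gripper": -1},{"tz": 97,"gripper": 1},{"tz": 97,"gripper": 1},{"tz": 97,"gripper": 1},{"tz": 97,"gripper": 1},{"tz": 97,"gripper": 1},{"tz": 97,"gripper": 1},{"tz": 97,"gripper": 1},{"tz": 97,"gripper": 1}], grip_force=40)

```text
validation failed for argument at $.ro...
```

```bash
python3 go.py 623 -43 110 -8.7 623 -43 38 -8.7
```

```text
t 1.15 tcp [ 387.2 -350.3  100.6] phi -7.0 w 85.2 F [-0.3  0.  -0.2] q1,q6 [-0.88  0.82]
-> [623.0, -43.0, 110.0, -8.7] tx ty tz [ 196.3 -334.    -9.1] yaw 0.029 dist 387.0
-> [623.0, -43.0, 38.0, -8.7] tx ty tz [ 196.3 -333.9   62.9] yaw 0.029 dist 392.0
```

>>> step_arm(rows=[{"tx": 0,"ty": 0,"tz": 40,"yaw": 0,"gripper": -1},{"tx": 0,"ty": 0,"tz": 80,"yaw": 0,"gripper": -1},{"tx": 0,"ty": 0,"tz": 97,"yaw": 0,"gripper": -1},{"tx": 0,"ty": 0,"tz": 97,"yaw": 0,"gripper": -1},{"tx": 0,"ty": 0,"tz": 97,"yaw": 0,"gripper": 1},{"tx": 0,"ty": 0,"tz": 97,"yaw": 0,"gripper": 1},{"tx": 0,"ty": 0,"tz": 97,"yaw": 0,"gripper": 1},{"tx": 0,"ty": 0,"tz": 97,"yaw": 0,"gripper": 1},{"tx": 0,"ty": 0,"tz": 97,"yaw": 0,"gripper": 1},{"tx": 0,"ty": 0,"tz": 97,"yaw": 0,"gripper": 1}], grip_force=40)

```text
clock: 1.98
tool_pos: [0.3877, -0.3509, 0.0047]
tcp_rot: [0.998, -0.061, 0.001, 0.0]
wrist_force: [-0.4, 0.2, -0.3]
width: 0.012
```

```bash
python3 go.py 623 -43 110 -8.7 623 -43 38 -8.7
```

```text
t 1.98 tcp [ 387.7 -350.9    4.7] phi -7.0 w 12.0 F [-0.4  0.2 -0.3] q1,q6 [-0.88  0.82]
-> [623.0, -43.0, 110.0, -8.7] tx ty tz [ 195.9 -334.4 -105.1] yaw 0.029 dist 402.0
-> [623.0, -43.0, 38.0, -8.7] tx ty tz [ 195.8 -334.4  -33.1] yaw 0.029 dist 389.0
```

The width reads 12 mm where 32 was expected. I'll look.

Run:
```python
from h import *
p,d=eyes.grab_frame("scene")
a=p[180:330,130:330,::-1]
cv2.imwrite("pics/s2.png",cv2.resize(a,(800,600),interpolation=cv2.INTER_CUBIC))
print(bot.observe()["width"])
```

```text
0.004487591773602195
```

View pics/s2.png

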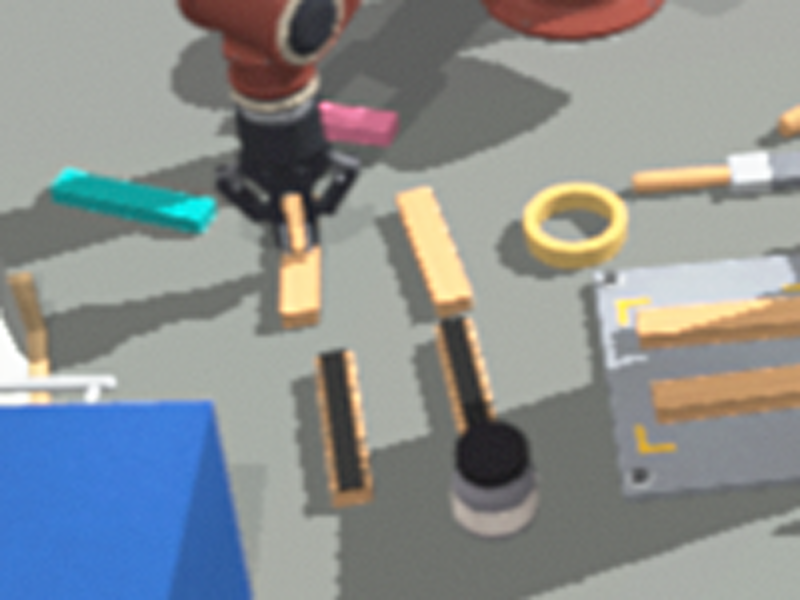

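Run:
```python
from h import *
p,d=eyes.grab_frame("top")
cv2.imwrite("pics/t2.png",cv2.resize(p[180:280,350:480,::-1],(780,600),interpolation=cv2.INTER_CUBIC))
p,d=eyes.grab_frame("scene")
cv2.imwrite("pics/s3.png",cv2.resize(p[210:270,175:255,::-1],(800,600),interpolation=cv2.INTER_CUBIC))
s=bot.observe();print(s["width"],s["wrist_force"],s["tool_pos"])
print(proj("scene",s["tool_pos"]),proj("scene",[s["tool_pos"]*[1,1,0]+[0,0,.02]]))
```

```text
-0.0004044707741163725 [ 0.71233981 -0.08612477 -0.01163676] [ 0.38731618 -0.35030755  0.00391366]
[[204.95863054 246.25982756]] [[204.4545465  243.05919678]]
```

View pics/s3.png

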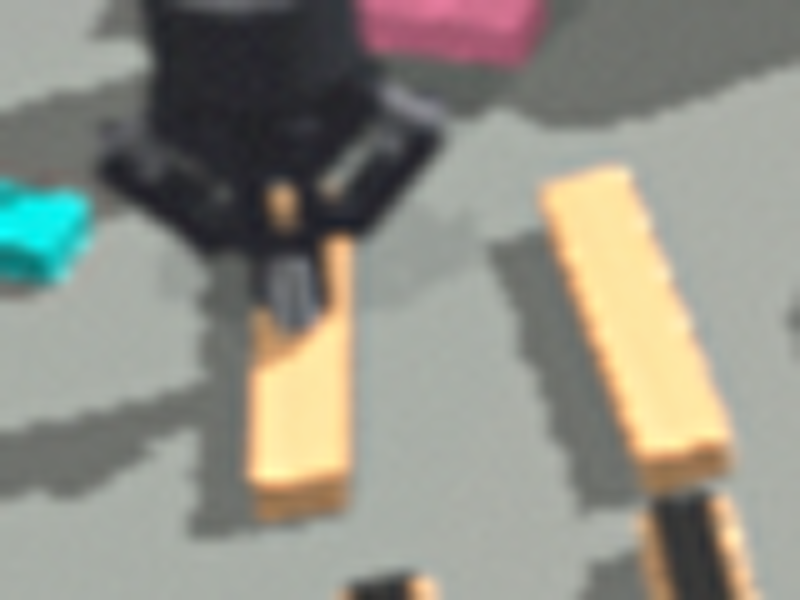

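View pics/t2.png

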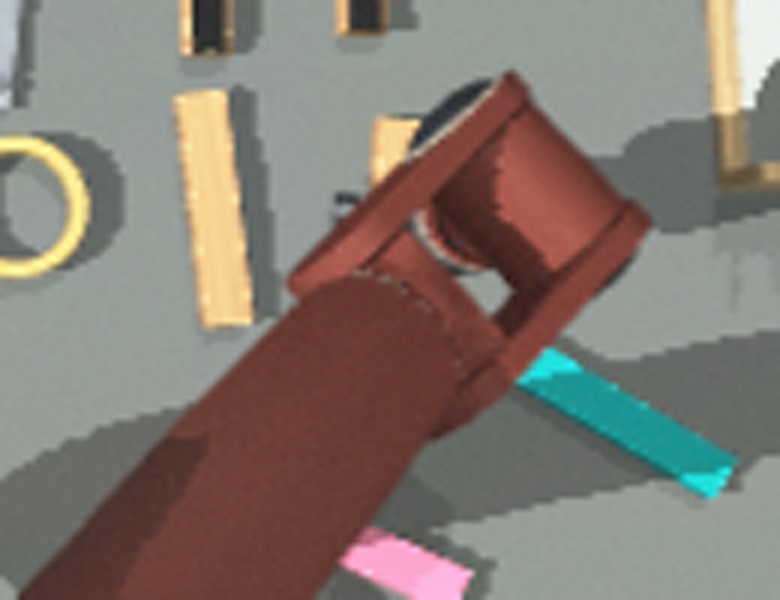

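Run:
```python
from h import *
p,d=eyes.grab_frame("scene");P=pts("scene",d)*1000
for v in range(224,258,2):
    print(v,[f"{P[v,u,0]:.0f},{P[v,u,1]:.0f},{P[v,u,2]:.0f}" for u in range(198,212,2)])
s=bot.observe();print(s["width"],s["wrist_force"],s["tool_pos"])
```

```text
224 ['404,-362,129', '400,-356,124', '397,-349,120', '404,-342,124', '410,-335,127', '402,-328,119', '401,-321,117']
226 ['405,-364,121', '399,-357,114', '399,-350,112', '403,-343,114', '405,-336,114', '402,-329,110', '269,-317,-1']
228 ['407,-365,113', '403,-358,108', '395,-351,100', '407,-344,108', '405,-337,105', '286,-326,5', '382,-322,83']
230 ['405,-366,102', '405,-359,100', '376,-351,75', '407,-345,99', '407,-338,97', '393,-331,84', '394,-324,83']
232 ['388,-367,79', '391,-360,80', '398,-353,84', '401,-346,85', '404,-339,85', '395,-332,76', '405,-325,83']
234 ['390,-368,71', '398,-361,76', '392,-354,70', '396,-347,71', '406,-340,78', '400,-333,71', '322,-323,3']
236 ['320,-369,2', '387,-362,57', '398,-355,65', '398,-348,64', '391,-341,56', '356,-333,24', '331,-325,0']
238 ['328,-370,-1', '324,-363,-6', '392,-356,51', '399,-349,55', '396,-342,51', '391,-335,44', '342,-326,0']
240 ['348,-371,6', '349,-364,6', '392,-357,41', '404,-351,50', '399,-343,43', '398,-336,41', '347,-327,-6']
242 ['347,-372,-4', '356,-365,2', '380,-358,21', '399,-352,36', '398,-344,33', '388,-337,22', '36
[... 165 characters left out ...]
, '400,-354,17', '411,-347,25', '406,-340,19', '392,-332,5']
248 ['383,-376,-2', '390,-369,2', '413,-362,21', '420,-355,25', '416,-348,20', '419,-341,21', '405,-334,6']
250 ['398,-377,1', '399,-370,0', '423,-363,21', '416,-356,13', '429,-350,22', '428,-342,19', '405,-335,-3']
252 ['409,-379,1', '417,-372,7', '440,-365,27', '436,-358,21', '439,-351,21', '442,-344,23', '418,-336,-2']
254 ['415,-380,-3', '416,-373,-4', '447,-366,23', '442,-359,17', '445,-352,17', '452,-345,22', '430,-338,0']
256 ['432,-381,3', '435,-374,4', '456,-367,21', '459,-360,22', '452,-353,14', '461,-347,21', '438,-339,-2']
-0.0001832205651431269 [ 0.88548927 -0.2119312   0.30748436] [ 0.3872411  -0.35022537  0.00374708]
```

>>> step_arm(rows=[{"tx": 0,"ty": 0,"tz": -40,"yaw": 0,"gripper": 1},{"tx": 0,"ty": 0,"tz": -60,"yaw": 0,"gripper": 1},{"tx": 0,"ty": 0,"tz": -60,"yaw": 0,"gripper": 1}])

```text
clock: 2.43
tool_pos: [0.3899, -0.3533, 0.0692]
tcp_rot: [0.998, -0.061, 0.003, 0.003]
wrist_force: [0.9, -0.4, 1.4]
width: -0.0002
```

Run:
```python
from h import *
p,d=eyes.grab_frame("scene");P=pts("scene",d)*1000
s=bot.observe();print(s["clock"],s["width"],s["wrist_force"],s["tool_pos"])
t=s["tool_pos"]; print(proj("scene",[t,t+[.011,0,0],t+[.011,0,.01],t+[.011,0,.02]]))
u0,v0=proj("scene",[t])[0].astype(int)
for v in range(v0-12,v0+8):
    print(v,[f"{P[v,u,0]:.0f},{P[v,u,1]:.0f},{P[v,u,2]:.0f}" for u in range(u0-4,u0+6,2)])
cv2.imwrite("pics/s4.png",cv2.resize(p[v0-40:v0+35,u0-50:u0+50,::-1],(800,600),interpolation=cv2.INTER_CUBIC))
```

```text
2.4833 -1.9306744052725568e-05 [-0.1805498  -1.40783291  0.12509733] [ 0.38887787 -0.35212352  0.0668623 ]
[[202.50309129 233.89877752]
 [202.86452093 235.82213149]
 [202.53620345 233.74723595]
 [202.20564489 231.65817737]]
221 ['406,-361,143', '402,-354,139', '397,-347,133', '400,-340,134', '237,-328,1']
222 ['406,-361,139', '397,-354,131', '399,-348,131', '404,-341,133', '237,-329,-3']
223 ['391,-362,123', '405,-355,133', '403,-348,129', '403,-341,127', '251,-330,2']
224 ['398,-362,123', '400,-356,123', '399,-349,121', '400,-342,121', '253,-330,-1']
225 ['397,-363,118', '394,-356,115', '400,-349,117', '394,-342,111', '261,-331,1']
226 ['396,-363,113', '399,-357,114', '400,-350,113', '398,-343,110', '265,-332,-1']
227 ['392,-364,105', '402,-357,112', '398,-350,107', '396,-343,104', '279,-333,6']
228 ['392,-365,101', '394,-358,100', '395,-351,100', '399,-344,102', '276,-333,-2']
229 ['275,-364,-1', '394,-358,96', '397,-351,97', '303,-342,17', '309,-335,21']
230 ['284,-365,1', '287,-357,2', '397,-352,93', '318,-343,24', '316,-336,21']
231 ['298,-365,8', '291,-358,1', '315,-351,19', '318,-344,19', '322,-336,22']
232 ['295,-366,1', '299,-359,2', '326,-352,24', '332,-345,27', '324,-337,18']
233 ['301,-367,1', '299,-359,-2', '325,-352,18', '335,-345,24', '337,-338,25']
234 ['308,-367,2', '302,-360,-5', '342,-353,27', '334,-346,19', '338,-339,20']
235 ['320,-368,7', '314,-361,0', '343,-354,23', '341,-346,20', '347,-339,23']
236 ['319,-369,2', '316,-361,-3', '350,-354,24', '351,-347,23', '350,-340,21']
237 ['322,-369,-1', '323,-362,-2', '353,-355,22', '357,-348,23', '352,-341,17']
238 ['335,-370,5', '324,-363,-6', '350,-356,15', '358,-349,20', '357,-341,17']
239 ['337,-371,2', '336,-363,-1', '368,-356,25', '370,-349,25', '370,-342,23']
240 ['341,-371,0', '339,-364,-3', '375,-357,26', '368,-350,18', '372,-343,20']
```

View pics/s4.png

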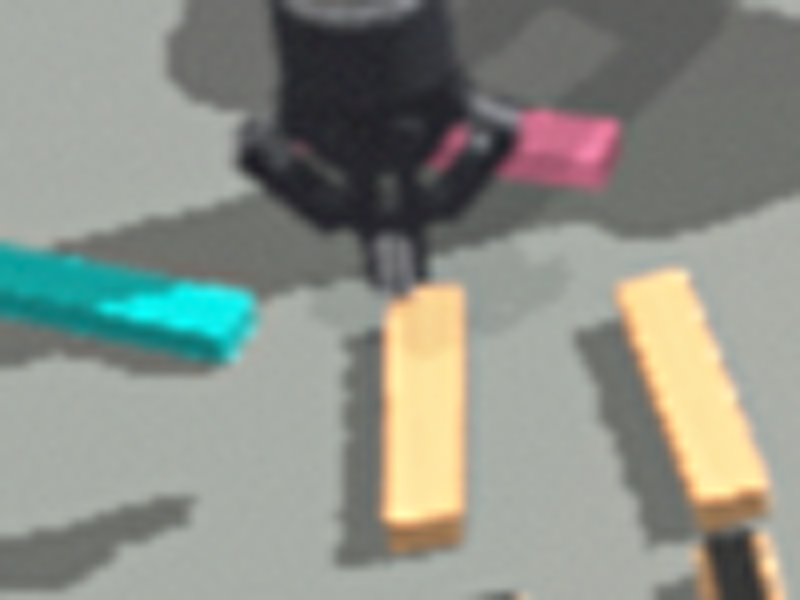

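Run:
```python
from h import *
from scipy.spatial.transform import Rotation as Ro
s=bot.observe(); print(s["clock"],s["tool_pos"],s["qpos"])
t=np.array([.3872,-.350,.1006]); ph=np.radians(-7)
ex=np.array([np.cos(ph),np.sin(ph),0]);ey=np.array([-ex[1],ex[0],0])
for dz in (0,.013,.027,.04): print(dz,proj("scene",[t+.011*ex+o*ey+[0,0,dz] for o in(-.048,.048)]).round(1).tolist())
# two still frames of the shut fingers
for k in range(2):
    p,d=eyes.grab_frame("scene");P=pts("scene",d)*1000
    s=bot.observe();t=s["tool_pos"];print(t)
    u0,v0=proj("scene",[t])[0].round().astype(int)
    g=p.astype(int).sum(2)
    print(u0,v0); print(g[v0-16:v0+4,u0-5:u0+6])
print(proj("scene",[t+.011*ex+[0,0,z] for z in (0,.01,.02,.03)]).round(1).tolist())
```

```text
2.4833 [ 0.38887787 -0.35212352  0.0668623 ] [-8.78112505e-01 -5.67082238e-02  1.97182140e+00  6.62717675e-04
  1.22089886e+00  8.15127088e-01]
0 [[188.2, 229.8], [215.5, 227.1]]
0.013 [[187.7, 227.0], [215.1, 224.3]]
0.027 [[187.2, 224.0], [214.7, 221.3]]
0.04 [[186.7, 221.2], [214.3, 218.5]]
[ 0.38779437 -0.35083242  0.06475885]
203 234
[[108 125 177 196 143 114 126 141 147 141 128]
 [118 121 167 187 144 118 128 124 128 127 121]
 [123 117 135 153 128 114 113 140 148 161 157]
 [119 111 121 132 138 121 117 167 230 245 245]
 [135 181 214 222 229 162 131 197 268 289 275]
 [187 299 364 354 356 257 142 193 270 289 293]
 [185 292 366 335 343 288 169 203 298 331 376]
 [193 269 339 301 327 317 194 261 391 439 452]
 [193 246 303 286 320 326 206 265 407 464 466]
 [235 222 289 303 307 319 212 254 396 455 462]
 [297 242 309 319 296 339 313 377 459 511 525]
 [396 346 364 337 295 399 505 581 603 599 602]
 [456 438 437 412 395 491 588 619 615 612 619]
 [459 470 514 562 567 585 606 610 605 608 612]
 [463 479 565 611 602 594 605 612 606 603 611]
 [436 465 588 644 611 588 602 606 601 605 606]
 [333 3
[... 533 characters left out ...]
40 227 186 266 330 374]
 [203 210 290 307 316 338 229 197 337 433 457]
 [216 208 303 326 305 337 239 199 340 453 465]
 [289 215 288 329 292 336 251 196 326 447 469]
 [366 241 287 328 294 338 326 306 409 503 527]
 [413 323 325 339 282 347 438 517 586 602 605]
 [453 434 430 400 357 418 543 617 631 617 618]
 [461 468 491 523 536 574 598 617 615 608 612]
 [463 477 556 607 597 592 608 609 606 603 608]
 [436 465 591 642 612 598 603 608 605 600 613]
 [331 372 548 641 613 593 599 609 607 606 608]
 [277 334 545 645 628 598 602 606 607 600 613]
 [308 366 562 652 635 603 600 609 604 610 621]
 [318 377 568 656 644 621 613 616 615 625 638]]
[[203.1, 236.2], [202.8, 234.1], [202.5, 232.0], [202.2, 229.9]]
```

The shut fingertips show about 28 mm higher than the reported TCP: row 230 against 236 at the reported height. The same offset shows when open (about 40 mm, the extra 13 mm being the swing). So the fingers passed above the batten and touched nothing. I'll descend by that much more, in steps, watching the force.

>>> step_arm(rows=[{"tx": 0,"ty": 0,"tz": 10,"yaw": 0,"gripper": -0.5},{"tx": 0,"ty": 0,"tz": 20,"yaw": 0,"gripper": -0.5},{"tx": 0,"ty": 0,"tz": 20,"yaw": 0,"gripper": -0.5},{"tx": 0,"ty": 0,"tz": 20,"yaw": 0,"gripper": -0.5},{"tx": 0,"ty": 0,"tz": 20,"yaw": 0,"gripper": -0.5},{"tx": 0,"ty": 0,"tz": 20,"yaw": 0,"gripper": -0.5},{"tx": 0,"ty": 0,"tz": 40,"yaw": 0,"gripper": -0.5},{"tx": 0,"ty": 0,"tz": 60,"yaw": 0,"gripper": -0.5},{"tx": 0,"ty": 0,"tz": 70,"yaw": 0,"gripper": -0.5},{"tx": 0,"ty": 0,"tz": 75,"yaw": 0,"gripper": -0.5},{"tx": 0,"ty": 0,"tz": 75,"yaw": 0,"gripper": -0.5}])

```text
clock: 3.5
tool_pos: [0.3864, -0.3491, -0.0127]
tcp_rot: [0.998, -0.061, -0.001, -0.001]
wrist_force: [0.8, 0.2, 0.6]
width: 0.0641
```

```bash
python3 - <<'E'
from h import *
p,d=eyes.grab_frame("scene");P=pts("scene",d)*1000
s=bot.observe();print(s["clock"],s["width"],s["wrist_force"],s["tool_pos"])
cv2.imwrite("pics/s5.png",cv2.resize(p[205:280,155:255,::-1],(800,600),interpolation=cv2.INTER_CUBIC))
E
python3 go.py 387.5 -349.5 -28 -7
```

```text
3.55 0.06442568025545958 [ 0.14013899 -0.57934391 -0.16011925] [ 0.38698212 -0.34984857 -0.01168818]
t 3.55 tcp [ 387.  -349.8  -11.7] phi -7.0 w 64.4 F [ 0.1 -0.6 -0.2] q1,q6 [-0.88  0.82]
-> [387.5, -349.5, -28.0, -7.0] tx ty tz [ 0.5 -0.4 16.3] yaw -0.001 dist 16.0
```

View pics/s5.png

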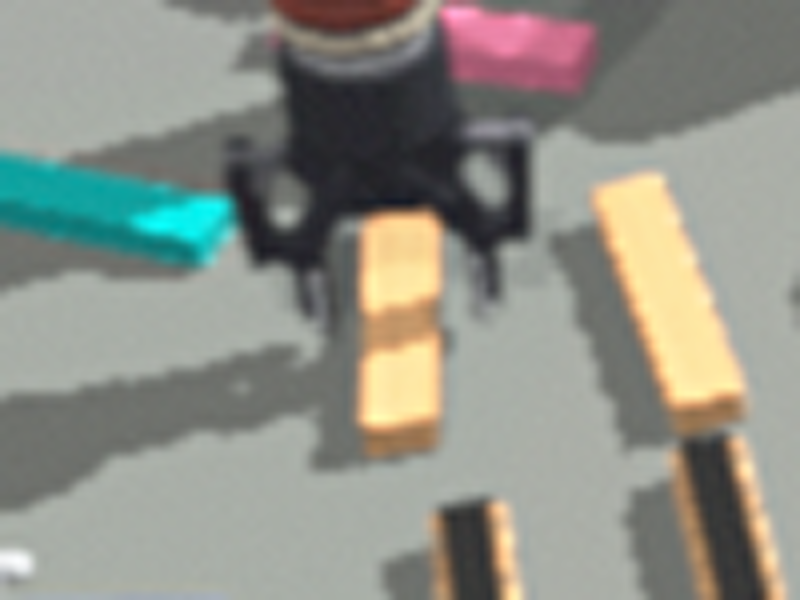

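The fingers straddle the batten at crop (400,260). Going lower and closing.

>>> step_arm(rows=[{"tx": 0,"ty": 0,"tz": 10,"yaw": 0,"gripper": -0.5},{"tx": 0,"ty": 0,"tz": 16,"yaw": 0,"gripper": -0.5},{"tx": 0,"ty": 0,"tz": 16,"yaw": 0,"gripper": 1},{"tx": 0,"ty": 0,"tz": 16,"yaw": 0,"gripper": 1},{"tx": 0,"ty": 0,"tz": 16,"yaw": 0,"gripper": 1},{"tx": 0,"ty": 0,"tz": 16,"yaw": 0,"gripper": 1},{"tx": 0,"ty": 0,"tz": 16,"yaw": 0,"gripper": 1},{"tx": 0,"ty": 0,"tz": 16,"yaw": 0,"gripper": 1},{"tx": 0,"ty": 0,"tz": 16,"yaw": 0,"gripper": 1}], grip_force=40)

```text
clock: 4.3
tool_pos: [0.3908, -0.3535, -0.0219]
tcp_rot: [0.998, -0.062, 0.003, 0.002]
wrist_force: [-0.7, 3.5, 23.7]
width: 0.0314
```

```bash
python3 go.py 387.5 -349.5 60 -7  623 -43 80 -8.7
```

```text
t 4.3 tcp [ 390.8 -353.5  -21.9] phi -7.1 w 31.4 F [-0.7  3.5 23.7] q1,q6 [-0.88  0.82]
-> [387.5, -349.5, 60.0, -7.0] tx ty tz [ -3.3  -3.2 -82. ] yaw -0.001 dist 82.0
-> [623.0, -43.0, 80.0, -8.7] tx ty tz [ 193.  -336.3 -101.8] yaw 0.029 dist 401.0
```

Gripped: width is 31.4, and the tips are light on the bench at TCP z ≈ -22. Lift and carry.

>>> step_arm(rows=[{"tx": 0,"ty": 0,"tz": -40,"yaw": 0,"gripper": 1},{"tx": 0,"ty": 0,"tz": -80,"yaw": 0,"gripper": 1},{"tx": 193,"ty": -336,"tz": -102,"yaw": 0.029,"gripper": 1},{"tx": 193,"ty": -336,"tz": -102,"yaw": 0.029,"gripper": 1},{"tx": 193,"ty": -336,"tz": -102,"yaw": 0.029,"gripper": 1},{"tx": 193,"ty": -336,"tz": -102,"yaw": 0.029,"gripper": 1},{"tx": 193,"ty": -336,"tz": -102,"yaw": 0.029,"gripper": 1},{"tx": 193,"ty": -336,"tz": -102,"yaw": 0.029,"gripper": 1},{"tx": 193,"ty": -336,"tz": -102,"yaw": 0.029,"gripper": 1},{"tx": 193,"ty": -336,"tz": -102,"yaw": 0.029,"gripper": 1},{"tx": 193,"ty": -336,"tz": -102,"yaw": 0.029,"gripper": 1},{"tx": 193,"ty": -336,"tz": -102,"yaw": 0.029,"gripper": 1}])

```text
clock: 5.3
tool_pos: [0.6258, -0.0389, 0.0808]
tcp_rot: [0.997, -0.074, 0.004, 0.001]
wrist_force: [0.5, -0.5, 0.3]
width: 0.031
```

```bash
python3 - <<'E'
from h import *
for n,sl in(("scene",(slice(200,320),slice(240,400))),("top",(slice(100,250),slice(240,440)))):
    p,d=eyes.grab_frame(n); cv2.imwrite(f"pics/{n}6.png",cv2.resize(p[sl][:,:,::-1],(800,600),interpolation=cv2.INTER_CUBIC))
E
python3 go.py 623 -43 60 -8.7 623 -43 12 -8.7
```

```text
t 5.4 tcp [624.3 -41.1  80.2] phi -8.5 w 31.1 F [-0.4 -0.1  0.1] q1,q6 [-0.18  1.54]
-> [623.0, -43.0, 60.0, -8.7] tx ty tz [-1.1  2.  20.2] yaw 0.004 dist 20.0
-> [623.0, -43.0, 12.0, -8.7] tx ty tz [-1.5  1.8 68.2] yaw 0.004 dist 68.0
```

View pics/scene6.png

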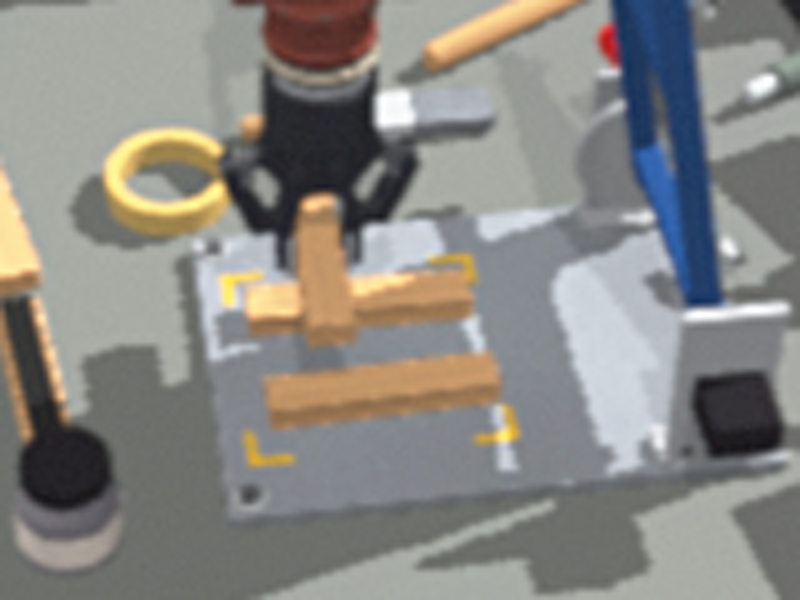

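View pics/top6.png

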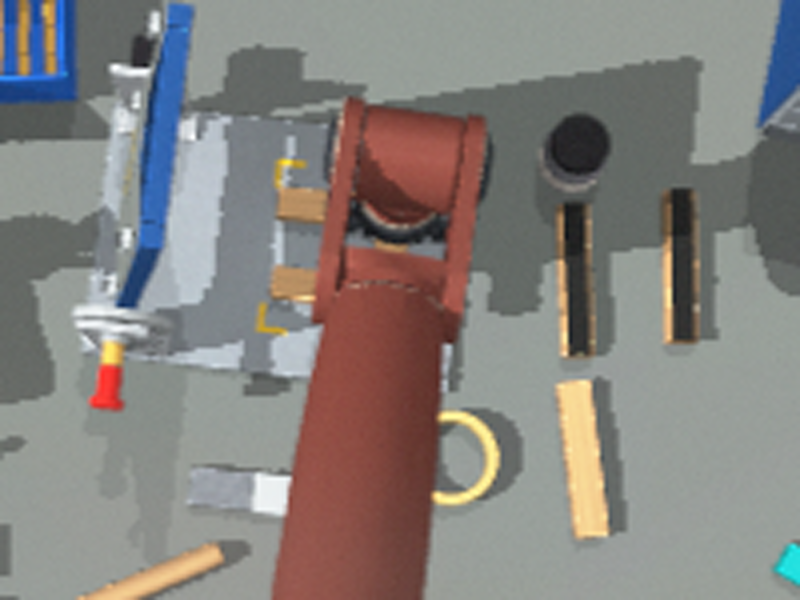

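The batten is held level and in line between the marks. Lowering, and I'll check the force before letting go.

>>> step_arm(rows=[{"tx": -1.5,"ty": 2,"tz": 35,"yaw": 0.004,"gripper": 1},{"tx": -1.5,"ty": 2,"tz": 55,"yaw": 0.004,"gripper": 1},{"tx": -1.5,"ty": 2,"tz": 63,"yaw": 0.004,"gripper": 1},{"tx": -1.5,"ty": 2,"tz": 67,"yaw": 0.004,"gripper": 1},{"tx": -1.5,"ty": 2,"tz": 69,"yaw": 0.004,"gripper": 1},{"tx": -1.5,"ty": 2,"tz": 69,"yaw": 0.004,"gripper": 1}])

```text
clock: 5.9
tool_pos: [0.6233, -0.044, 0.012]
tcp_rot: [0.997, -0.076, 0.004, 0.002]
wrist_force: [0.1, 0.5, -0.5]
width: 0.0312
```

```bash
python3 go.py 623 -43 12 -8.7
```

```text
t 5.9 tcp [623.3 -44.   12. ] phi -8.8 w 31.2 F [ 0.1  0.5 -0.5] q1,q6 [-0.19  1.54]
-> [623.0, -43.0, 12.0, -8.7] tx ty tz [-0.5 -0.9 -0. ] yaw -0.001 dist 1.0
```

>>> step_arm(rows=[{"tx": 0,"ty": 0,"tz": 2,"yaw": 0,"gripper": 1},{"tx": 0,"ty": 0,"tz": 4,"yaw": 0,"gripper": 1},{"tx": 0,"ty": 0,"tz": 4,"yaw": 0,"gripper": 1}])

```text
clock: 6.15
tool_pos: [0.625, -0.0446, 0.0102]
tcp_rot: [0.997, -0.076, 0.006, 0.002]
wrist_force: [0.1, -1.0, 2.8]
width: 0.0311
```

Contact at TCP z ≈ 10. Release and lift.

>>> step_arm(rows=[{"tx": 0,"ty": 0,"tz": 1,"yaw": 0,"gripper": -0.3},{"tx": 0,"ty": 0,"tz": 1,"yaw": 0,"gripper": -0.3},{"tx": 0,"ty": 0,"tz": 0,"yaw": 0,"gripper": -0.4},{"tx": 0,"ty": 0,"tz": 0,"yaw": 0,"gripper": -0.4},{"tx": 0,"ty": 0,"tz": -30,"yaw": 0,"gripper": -0.4},{"tx": 0,"ty": 0,"tz": -70,"yaw": 0,"gripper": -0.4},{"tx": 0,"ty": 0,"tz": -70,"yaw": 0,"gripper": -0.4}])

```text
clock: 6.73
tool_pos: [0.6293, -0.045, 0.0887]
tcp_rot: [0.997, -0.076, 0.012, 0.003]
wrist_force: [1.8, 0.5, 1.3]
width: 0.0597
```

```bash
python3 - <<'E'
from h import *
p,d=eyes.grab_frame("scene"); cv2.imwrite(f"pics/scene7.png",cv2.resize(p[200:320,240:400,::-1],(800,600),interpolation=cv2.INTER_CUBIC))
E
python3 go.py 409 -228 60 4.5 409 -228 -17 4.5
```

```text
t 6.78 tcp [628.1 -44.9  86. ] phi -8.8 w 60.1 F [-0.2 -0.1 -0. ] q1,q6 [-0.19  1.54]
-> [409.0, -228.0, 60.0, 4.5] tx ty tz [-189.2  214.3   22.7] yaw -0.231 dist 287.0
-> [409.0, -228.0, -17.0, 4.5] tx ty tz [-190.9  214.    99.7] yaw -0.231 dist 304.0
```

View pics/scene7.png

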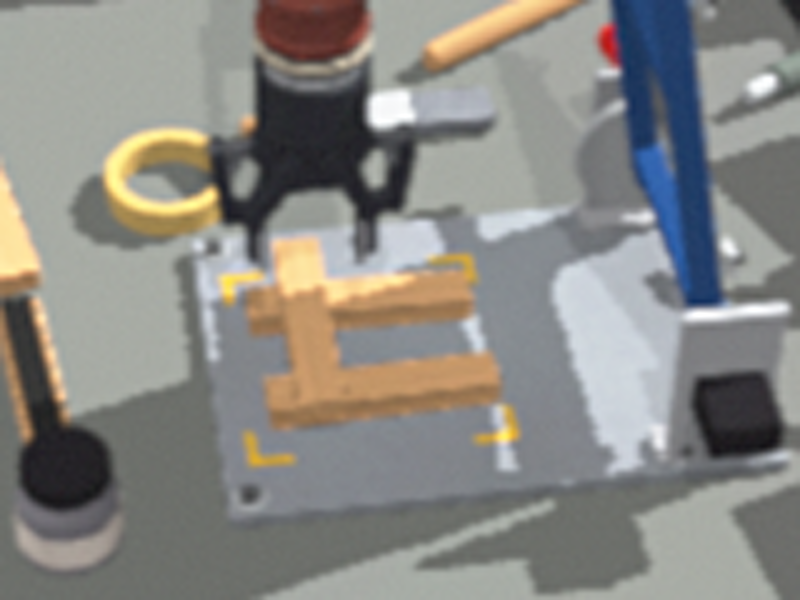

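Placed across both bases. On to plain_a.

>>> step_arm(rows=[{"tx": -189,"ty": 214,"tz": 23,"yaw": -0.231,"gripper": -0.5},{"tx": -189,"ty": 214,"tz": 23,"yaw": -0.231,"gripper": -0.5},{"tx": -189,"ty": 214,"tz": 23,"yaw": -0.231,"gripper": -0.5},{"tx": -189,"ty": 214,"tz": 23,"yaw": -0.231,"gripper": -0.5},{"tx": -189,"ty": 214,"tz": 23,"yaw": -0.231,"gripper": -0.5},{"tx": -189,"ty": 214,"tz": 23,"yaw": -0.231,"gripper": -0.5},{"tx": -189,"ty": 214,"tz": 23,"yaw": -0.231,"gripper": -0.5},{"tx": -189,"ty": 214,"tz": 23,"yaw": -0.231,"gripper": -0.5},{"tx": -189,"ty": 214,"tz": 23,"yaw": -0.231,"gripper": -0.5}])

```text
clock: 7.53
tool_pos: [0.4077, -0.2283, 0.0588]
tcp_rot: [0.999, 0.037, 0.01, 0.004]
wrist_force: [0.2, 0.6, 0.4]
width: 0.0641
```

```bash
cat > st.py <<'E'
# crib view: depth-masked wooden/top faces by level
from h import *
C=np.array([629,-3.5]);th=np.radians(-8.8)
def crib(X): 
    c,s=np.cos(th),np.sin(th); d=X-C; return np.c_[c*d[:,0]+s*d[:,1],-s*d[:,0]+c*d[:,1]]
p,d=eyes.grab_frame("scene");P=pts("scene",d)*1000
hsv=cv2.cvtColor(p,cv2.COLOR_RGB2HSV);H,S,V=[hsv[...,i].astype(int) for i in range(3)]
for name,zc in(("L2",52),("L3",72)):
    m=(abs(P[...,2]-zc)<7)&(np.hypot(P[...,0]-629,P[...,1])<140)&(((H>6)&(H<24)&(S>60))|((V<70) if zc==72 else False))
    m=cv2.morphologyEx(m.astype(np.uint8),cv2.MORPH_OPEN,np.ones((2,2),np.uint8))
    k,l,st,ce=cv2.connectedComponentsWithStats(m,connectivity=8)
    for i in range(1,k):
        if st[i,4]<60: continue
        v,u=np.where(l==i);X=crib(ray("scene",np.c_[u,v],zc/1000)[:,:2]*1000)
        r=cv2.minAreaRect(X.astype(np.float32));w,Ve=np.linalg.eigh(np.cov(X.T));a=Ve[:,1]
        print(name,st[i,4],"crib rect",np.round(r[0],1),np.round(r[1],1),"mean",X.mean(0).round(1),"ang",round(float(np.degrees(np.arctan2(a[1],a[0])))%180,1),"z",np.median(P[l==i][:,2]).round(1))
import sys
cv2.imwrite(sys.argv[1],cv2.resize(p[180:330,190:390,::-1],(800,600),interpolation=cv2.INTER_CUBIC))
E
python3 st.py pics/s8.png; python3 go.py 409 -228 -19 4.5
```

```text
L2 305 crib rect [  4.3 -36.7] [ 32.1 163.1] mean [  7.3 -37. ] ang 0.4 z 52.5
t 7.58 tcp [ 408.7 -227.8   59.1] phi 4.4 w 64.4 F [0.2 0.1 0. ] q1,q6 [-0.67  0.82]
-> [409.0, -228.0, -19.0, 4.5] tx ty tz [-1.3 -0.4 78.1] yaw -0.002 dist 78.0
```

View pics/s8.png

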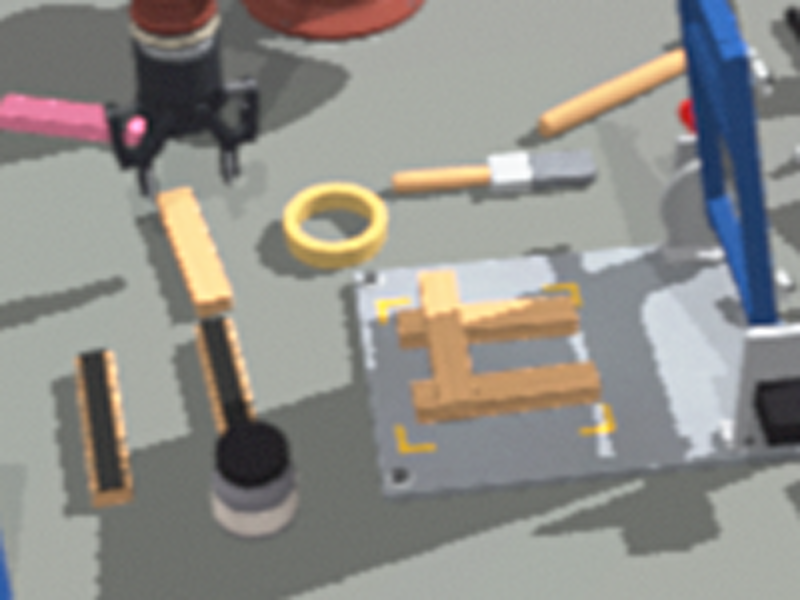

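plain_b measures at crib (+4,-37), angle 0.4°, z 52.5, so it is good. Now grip plain_a.

>>> step_arm(rows=[{"tx": -1.3,"ty": -0.4,"tz": 40,"yaw": 0,"gripper": -0.5},{"tx": -1.3,"ty": -0.4,"tz": 70,"yaw": 0,"gripper": -0.5},{"tx": -1.3,"ty": -0.4,"tz": 78,"yaw": 0,"gripper": -0.5},{"tx": -1.3,"ty": -0.4,"tz": 78,"yaw": 0,"gripper": 0.2},{"tx": -1.3,"ty": -0.4,"tz": 78,"yaw": 0,"gripper": 1},{"tx": -1.3,"ty": -0.4,"tz": 78,"yaw": 0,"gripper": 1},{"tx": -1.3,"ty": -0.4,"tz": 78,"yaw": 0,"gripper": 1},{"tx": -1.3,"ty": -0.4,"tz": 78,"yaw": 0,"gripper": 1},{"tx": -1.3,"ty": -0.4,"tz": 78,"yaw": 0,"gripper": 1}])

```text
clock: 8.33
tool_pos: [0.4105, -0.2289, -0.017]
tcp_rot: [0.999, 0.038, 0.012, 0.005]
wrist_force: [1.6, 0.3, 3.8]
width: 0.0306
```

```bash
python3 go.py 409 -228 60 4.5  635 36 85 -8.7
```

```text
t 8.33 tcp [ 410.5 -228.9  -17. ] phi 4.4 w 30.6 F [1.6 0.3 3.8] q1,q6 [-0.67  0.82]
-> [409.0, -228.0, 60.0, 4.5] tx ty tz [  0.4  -0.2 -77.1] yaw -0.002 dist 77.0
-> [635.0, 36.0, 85.0, -8.7] tx ty tz [ 246.4 -245.9  -98.9] yaw 0.228 dist 362.0
```

>>> step_arm(rows=[{"tx": 0,"ty": 0,"tz": -40,"yaw": 0,"gripper": 1},{"tx": 0,"ty": 0,"tz": -80,"yaw": 0,"gripper": 1},{"tx": 246,"ty": -246,"tz": -99,"yaw": 0.228,"gripper": 1},{"tx": 246,"ty": -246,"tz": -99,"yaw": 0.228,"gripper": 1},{"tx": 246,"ty": -246,"tz": -99,"yaw": 0.228,"gripper": 1},{"tx": 246,"ty": -246,"tz": -99,"yaw": 0.228,"gripper": 1},{"tx": 246,"ty": -246,"tz": -99,"yaw": 0.228,"gripper": 1},{"tx": 246,"ty": -246,"tz": -99,"yaw": 0.228,"gripper": 1},{"tx": 246,"ty": -246,"tz": -99,"yaw": 0.228,"gripper": 1},{"tx": 246,"ty": -246,"tz": -99,"yaw": 0.228,"gripper": 1},{"tx": 246,"ty": -246,"tz": -99,"yaw": 0.228,"gripper": 1},{"tx": 246,"ty": -246,"tz": -99,"yaw": 0.228,"gripper": 1}])

```text
clock: 9.33
tool_pos: [0.6377, 0.04, 0.0863]
tcp_rot: [0.997, -0.074, 0.014, 0.003]
wrist_force: [-0.1, 0.2, -0.1]
width: 0.0313
```

```bash
python3 st.py pics/s9.png; python3 go.py 635 36 16 -8.7
```

```text
L2 311 crib rect [  5.1 -37.2] [ 33.  164.7] mean [  8.2 -36.9] ang 0.3 z 52.5
t 9.38 tcp [636.   38.1  85.7] phi -8.5 w 30.8 F [-0.9  0.3 -1. ] q1,q6 [-0.05  1.67]
-> [635.0, 36.0, 16.0, -8.7] tx ty tz [-2.5  1.9 69.6] yaw 0.004 dist 70.0
```

View pics/s9.png

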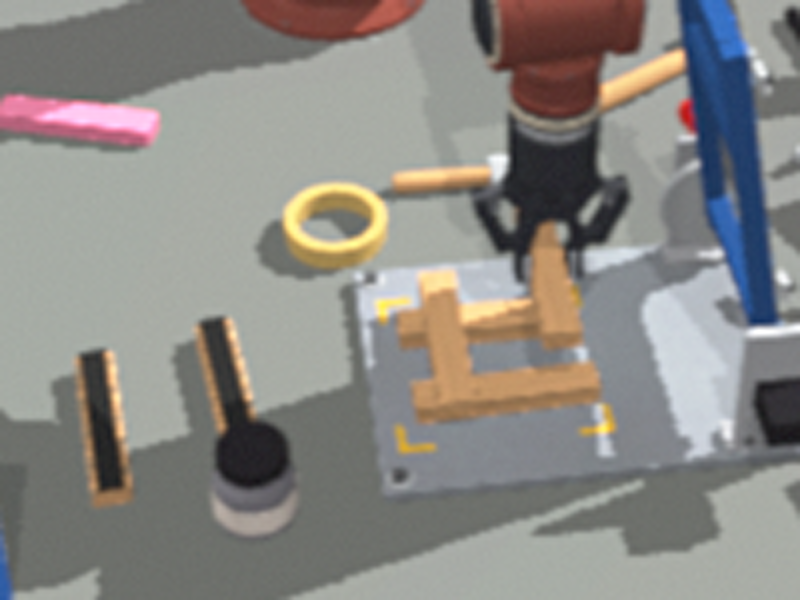

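The batten is held level over its place, with frame clearance. Lowering.

>>> step_arm(rows=[{"tx": -3,"ty": 2,"tz": 35,"yaw": 0.004,"gripper": 1},{"tx": -3,"ty": 2,"tz": 55,"yaw": 0.004,"gripper": 1},{"tx": -3,"ty": 2,"tz": 66,"yaw": 0.004,"gripper": 1},{"tx": -3,"ty": 2,"tz": 70,"yaw": 0.004,"gripper": 1},{"tx": -3,"ty": 2,"tz": 72,"yaw": 0.004,"gripper": 1},{"tx": -3,"ty": 2,"tz": 72,"yaw": 0.004,"gripper": 1}])

```text
clock: 9.88
tool_pos: [0.6345, 0.035, 0.0148]
tcp_rot: [0.997, -0.077, 0.013, 0.004]
wrist_force: [-0.3, 0.7, 1.0]
width: 0.031
```

>>> step_arm(rows=[{"tx": 0,"ty": 0,"tz": 2,"yaw": 0,"gripper": 1},{"tx": 0,"ty": 0,"tz": 3,"yaw": 0,"gripper": 1},{"tx": 0,"ty": 0,"tz": 3,"yaw": 0,"gripper": 1}])

```text
clock: 10.13
tool_pos: [0.6351, 0.0346, 0.0146]
tcp_rot: [0.997, -0.077, 0.013, 0.003]
wrist_force: [-5.3, 0.8, 11.1]
width: 0.0312
```

Contact (11 N). Release and lift.

>>> step_arm(rows=[{"tx": 0,"ty": 0,"tz": 0,"yaw": 0,"gripper": -0.3},{"tx": 0,"ty": 0,"tz": 0,"yaw": 0,"gripper": -0.4},{"tx": 0,"ty": 0,"tz": 0,"yaw": 0,"gripper": -0.4},{"tx": 0,"ty": 0,"tz": 0,"yaw": 0,"gripper": -0.4},{"tx": 0,"ty": 0,"tz": -30,"yaw": 0,"gripper": -0.4},{"tx": 0,"ty": 0,"tz": -70,"yaw": 0,"gripper": -0.4},{"tx": 0,"ty": 0,"tz": -70,"yaw": 0,"gripper": -0.4},{"tx": 0,"ty": 0,"tz": -70,"yaw": 0,"gripper": -0.4}])

```text
clock: 10.8
tool_pos: [0.6358, 0.035, 0.0883]
tcp_rot: [0.997, -0.077, 0.017, 0.003]
wrist_force: [0.0, 0.1, 0.1]
width: 0.0597
```

```bash
python3 st.py pics/s10.png; python3 go.py 597 -231 70 -0.7 597 -231 -19 -0.7
```

```text
L2 309 crib rect [ 5.1 42.5] [ 32.9 164.8] mean [ 9.1 42.7] ang 179.3 z 52.2
L2 303 crib rect [  4.3 -36.8] [ 32.3 163.1] mean [  6.8 -36.7] ang 0.2 z 52.5
t 10.85 tcp [634.   35.1  85.7] phi -8.8 w 59.9 F [ 0.5 -0.1 -1. ] q1,q6 [-0.06  1.67]
-> [597.0, -231.0, 70.0, -0.7] tx ty tz [  3.8 268.5  17. ] yaw -0.142 dist 269.0
-> [597.0, -231.0, -19.0, -0.7] tx ty tz [  1.2 268.1 106. ] yaw -0.142 dist 288.0
```

View pics/s10.png

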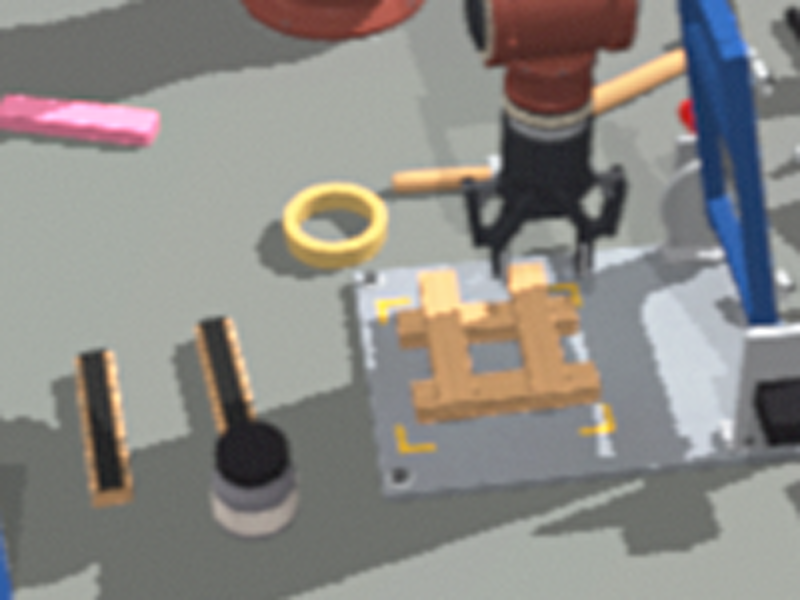

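Both plain battens lie across, at crib (5,42.5) and (4,-37), with z 52. Next capped_a; the jar edge is about 0.1 m clear of the gripper.

>>> step_arm(rows=[{"tx": 4,"ty": 268,"tz": 17,"yaw": -0.142,"gripper": -0.5},{"tx": 4,"ty": 268,"tz": 17,"yaw": -0.142,"gripper": -0.5},{"tx": 4,"ty": 268,"tz": 17,"yaw": -0.142,"gripper": -0.5},{"tx": 4,"ty": 268,"tz": 17,"yaw": -0.142,"gripper": -0.5},{"tx": 4,"ty": 268,"tz": 17,"yaw": -0.142,"gripper": -0.5},{"tx": 4,"ty": 268,"tz": 17,"yaw": -0.142,"gripper": -0.5},{"tx": 4,"ty": 268,"tz": 17,"yaw": -0.142,"gripper": -0.5},{"tx": 4,"ty": 268,"tz": 17,"yaw": -0.142,"gripper": -0.5},{"tx": 4,"ty": 268,"tz": 17,"yaw": -0.142,"gripper": -0.5},{"tx": 4,"ty": 268,"tz": 17,"yaw": -0.142,"gripper": -0.5}])

```text
clock: 11.68
tool_pos: [0.5964, -0.2294, 0.0683]
tcp_rot: [1.0, -0.006, 0.013, 0.003]
wrist_force: [-1.1, -0.4, 0.8]
width: 0.0642
```

```bash
python3 - <<'E'
from h import *
p,d=eyes.grab_frame("scene"); cv2.imwrite(f"pics/scene11.png",cv2.resize(p[200:335,180:360,::-1],(800,600),interpolation=cv2.INTER_CUBIC))
E
python3 go.py 597 -231 -19 -0.7
```

```text
t 11.73 tcp [ 596.7 -229.    68.7] phi -0.6 w 64.0 F [ 0.   0.4 -0.3] q1,q6 [-0.49  1.09]
-> [597.0, -231.0, -19.0, -0.7] tx ty tz [-2.   1.4 87.7] yaw 0.001 dist 88.0
```

View pics/scene11.png

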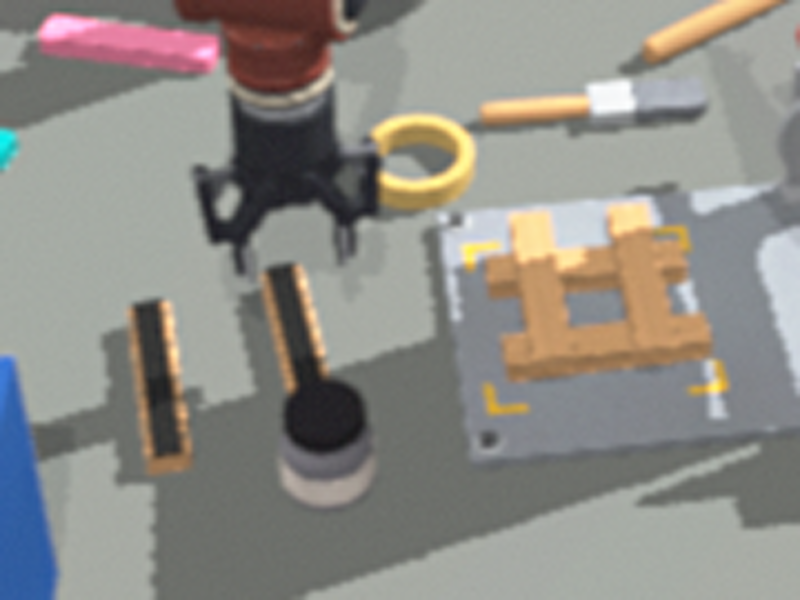

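>>> step_arm(rows=[{"tx": -2,"ty": 1.4,"tz": 40,"yaw": 0,"gripper": -0.5},{"tx": -2,"ty": 1.4,"tz": 75,"yaw": 0,"gripper": -0.5},{"tx": -2,"ty": 1.4,"tz": 88,"yaw": 0,"gripper": -0.5},{"tx": -2,"ty": 1.4,"tz": 88,"yaw": 0,"gripper": 0.2},{"tx": -2,"ty": 1.4,"tz": 88,"yaw": 0,"gripper": 1},{"tx": -2,"ty": 1.4,"tz": 88,"yaw": 0,"gripper": 1},{"tx": -2,"ty": 1.4,"tz": 88,"yaw": 0,"gripper": 1},{"tx": -2,"ty": 1.4,"tz": 88,"yaw": 0,"gripper": 1},{"tx": -2,"ty": 1.4,"tz": 88,"yaw": 0,"gripper": 1}])

```text
clock: 12.48
tool_pos: [0.5983, -0.2317, -0.0173]
tcp_rot: [1.0, -0.006, 0.015, 0.004]
wrist_force: [-0.4, 0.7, 3.5]
width: 0.0308
```

```bash
python3 go.py 597 -231 70 -0.7  670.5 -10 105 81.2
```

```text
t 12.48 tcp [ 598.3 -231.7  -17.3] phi -0.6 w 30.8 F [-0.4  0.7  3.5] q1,q6 [-0.49  1.09]
-> [597.0, -231.0, 70.0, -0.7] tx ty tz [  1.2   0.1 -87.3] yaw 0.001 dist 87.0
-> [670.5, -10.0, 105.0, 81.2] tx ty tz [  73.3 -221.4 -122.1] yaw -1.428 dist 263.0
```

>>> step_arm(rows=[{"tx": 0,"ty": 0,"tz": -40,"yaw": 0,"gripper": 1},{"tx": 0,"ty": 0,"tz": -80,"yaw": 0,"gripper": 1},{"tx": 0,"ty": 0,"tz": -120,"yaw": 0,"gripper": 1},{"tx": 15,"ty": -50,"tz": -122,"yaw": -0.12,"gripper": 1},{"tx": 73,"ty": -221,"tz": -122,"yaw": -0.24,"gripper": 1},{"tx": 73,"ty": -221,"tz": -122,"yaw": -0.36,"gripper": 1},{"tx": 73,"ty": -221,"tz": -122,"yaw": -0.48,"gripper": 1},{"tx": 73,"ty": -221,"tz": -122,"yaw": -0.6,"gripper": 1},{"tx": 73,"ty": -221,"tz": -122,"yaw": -0.72,"gripper": 1},{"tx": 73,"ty": -221,"tz": -122,"yaw": -0.84,"gripper": 1},{"tx": 73,"ty": -221,"tz": -122,"yaw": -0.96,"gripper": 1},{"tx": 73,"ty": -221,"tz": -122,"yaw": -1.08,"gripper": 1}])

```text
clock: 13.48
tool_pos: [0.6705, -0.0096, 0.1055]
tcp_rot: [0.859, 0.512, 0.011, 0.012]
wrist_force: [0.4, -0.6, 0.0]
width: 0.0308
```

```bash
python3 go.py 670.5 -10 100 81.2
```

```text
t 13.48 tcp [670.5  -9.6 105.5] phi 61.7 w 30.8 F [ 0.4 -0.6  0. ] q1,q6 [-0.12  0.37]
-> [670.5, -10.0, 100.0, 81.2] tx ty tz [-0.4  0.   5.5] yaw -0.341 dist 5.0
```

>>> step_arm(rows=[{"tx": 0,"ty": 0,"tz": 5,"yaw": -0.12,"gripper": 1},{"tx": 0,"ty": 0,"tz": 10,"yaw": -0.24,"gripper": 1},{"tx": 0,"ty": 0,"tz": 15,"yaw": -0.341,"gripper": 1},{"tx": 0,"ty": 0,"tz": 15,"yaw": -0.341,"gripper": 1},{"tx": 0,"ty": 0,"tz": 15,"yaw": -0.341,"gripper": 1}])

```text
clock: 13.9
tool_pos: [0.6707, -0.0098, 0.0905]
tcp_rot: [0.76, 0.65, 0.008, 0.013]
wrist_force: [0.1, -0.1, 0.7]
width: 0.0308
```

```bash
python3 st.py pics/s12.png; python3 go.py 670.5 -10 36 81.2
```

```text
L2 164 crib rect [47.8 42.3] [32.8 84.2] mean [48.7 42.4] ang 176.7 z 51.6
L2 158 crib rect [ 46.  -37.2] [82.3 31.9] mean [ 47.1 -36.3] ang 180.0 z 52.1
t 13.95 tcp [671.   -9.8  90.9] phi 81.0 w 30.9 F [ 0.4  0.8 -1.2] q1,q6 [-0.12  0.03]
-> [670.5, -10.0, 36.0, 81.2] tx ty tz [-0.1 -2.2 54.8] yaw -0.003 dist 55.0
```

View pics/s12.png

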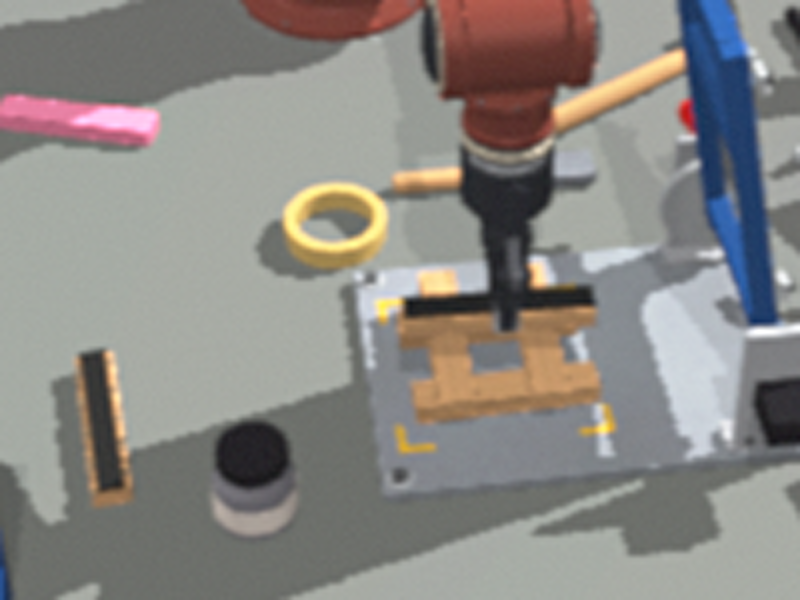

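Capped_a is held rubber up, in line with its place. Lowering.

>>> step_arm(rows=[{"tx": 0,"ty": -2,"tz": 30,"yaw": -0.003,"gripper": 1},{"tx": 0,"ty": -2,"tz": 45,"yaw": -0.003,"gripper": 1},{"tx": 0,"ty": -2,"tz": 53,"yaw": -0.003,"gripper": 1},{"tx": 0,"ty": -2,"tz": 57,"yaw": -0.003,"gripper": 1},{"tx": 0,"ty": -2,"tz": 57,"yaw": -0.003,"gripper": 1}])

```text
clock: 14.37
tool_pos: [0.6709, -0.01, 0.0348]
tcp_rot: [0.759, 0.651, 0.008, 0.013]
wrist_force: [-1.3, 0.6, 1.3]
width: 0.0312
```

>>> step_arm(rows=[{"tx": 0,"ty": 0,"tz": 2,"yaw": 0,"gripper": 1},{"tx": 0,"ty": 0,"tz": 2,"yaw": 0,"gripper": 1}])

```text
clock: 14.53
tool_pos: [0.6713, -0.01, 0.0346]
tcp_rot: [0.76, 0.65, 0.008, 0.013]
wrist_force: [-4.3, 0.7, 8.4]
width: 0.0312
```

Contact. Release and lift.

>>> step_arm(rows=[{"tx": 0,"ty": 0,"tz": 0,"yaw": 0,"gripper": -0.3},{"tx": 0,"ty": 0,"tz": 0,"yaw": 0,"gripper": -0.4},{"tx": 0,"ty": 0,"tz": 0,"yaw": 0,"gripper": -0.4},{"tx": 0,"ty": 0,"tz": 0,"yaw": 0,"gripper": -0.4},{"tx": 0,"ty": 0,"tz": -25,"yaw": 0,"gripper": -0.4},{"tx": 0,"ty": 0,"tz": -60,"yaw": 0,"gripper": -0.4},{"tx": 0,"ty": 0,"tz": -60,"yaw": 0,"gripper": -0.4},{"tx": 0,"ty": 0,"tz": -60,"yaw": 0,"gripper": -0.4}])

```text
clock: 15.2
tool_pos: [0.6718, -0.0098, 0.098]
tcp_rot: [0.76, 0.65, 0.01, 0.015]
wrist_force: [-0.4, -0.9, -0.0]
width: 0.0598
```

```bash
python3 st.py pics/s13.png; python3 go.py 606 -340 90 -1.6
```

```text
L2 161 crib rect [-32.7 -36.6] [32.2 89. ] mean [-32.1 -36.8] ang 1.0 z 53.1
L2 86 crib rect [-26.5  48.7] [24.6 76.3] mean [-17.   47.3] ang 169.0 z 52.8
L2 68 crib rect [ 69.4 -38.3] [37.1 32. ] mean [ 71.5 -36.7] ang 73.4 z 50.6
L2 67 crib rect [72.4 39.6] [37.  27.6] mean [71.6 40.6] ang 71.4 z 51.0
L3 331 crib rect [51.2  0. ] [ 38.7 153.9] mean [51.8  0.8] ang 90.6 z 72.0
t 15.25 tcp [670.3  -9.6  95.7] phi 81.1 w 60.0 F [ 0.3 -0.7  0.3] q1,q6 [-0.12  0.03]
-> [606.0, -340.0, 90.0, -1.6] tx ty tz [-336.3  -12.7    6.6] yaw 1.444 dist 337.0
```

View pics/s13.png

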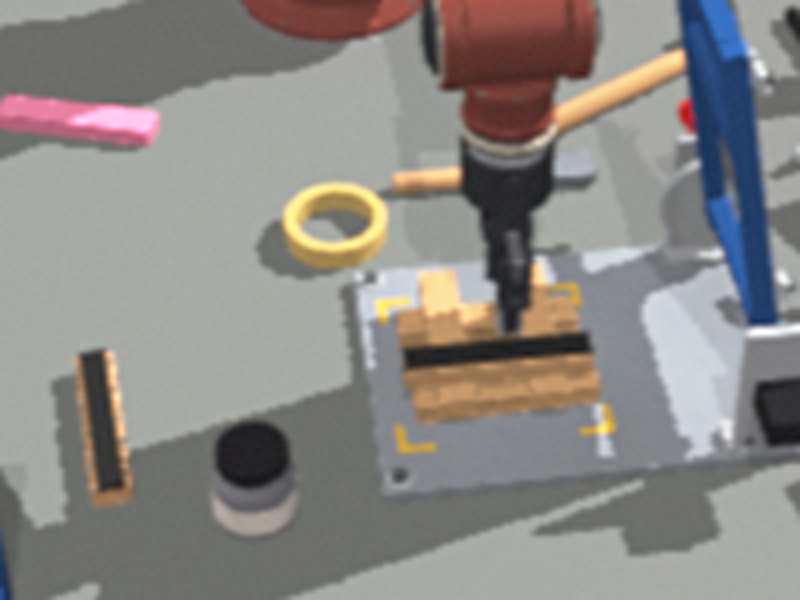

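Run:
```python
from h import *
a=np.load("top0.npz");P=pts("top",a["d"]);hsv=cv2.cvtColor(a["p"],cv2.COLOR_RGB2HSV)
m=(hsv[...,0]>105)&(hsv[...,0]<120)&(hsv[...,1]>130);m[:,:425]=0;m[:,540:]=0;m[160:]=0
Q=P[m]*1000; print(Q.min(0),Q.max(0)); 
for z in (0,100,200,300): 
    q=Q[(abs(Q[:,2]-z)<40)]
    if len(q): print(z,len(q),"xmin",np.percentile(q[:,0],2),"ymax",np.percentile(q[:,1],98))
```

```text
[ 287.20021171 -762.8634199    -8.05012646] [ 934.52631392   44.06751068 1585.55766426]
0 88 xmin 760.1753858489975 ymax -433.0534865857636
100 206 xmin 759.7230392283011 ymax -433.76143538172175
200 4124 xmin 703.3200982036153 ymax -446.0422722596779
```

>>> step_arm(rows=[{"tx": 0,"ty": 0,"tz": -10,"yaw": 0.12,"gripper": -0.5},{"tx": -330,"ty": -12,"tz": 6,"yaw": 0.24,"gripper": -0.5},{"tx": -330,"ty": -12,"tz": 6,"yaw": 0.36,"gripper": -0.5},{"tx": -330,"ty": -12,"tz": 6,"yaw": 0.48,"gripper": -0.5}])

```text
clock: 15.58
tool_pos: [0.6452, -0.1324, 0.0981]
tcp_rot: [0.893, 0.449, 0.011, 0.01]
wrist_force: [0.1, -0.1, 0.1]
width: 0.0638
```

The box stays over 90 mm clear. Continuing.

```bash
python3 go.py 606 -340 80 -1.6
```

```text
t 15.58 tcp [ 645.2 -132.4   98.1] phi 53.4 w 63.8 F [ 0.1 -0.1  0.1] q1,q6 [-0.32  0.32]
-> [606.0, -340.0, 80.0, -1.6] tx ty tz [-190.2   91.8   18.7] yaw 0.96 dist 212.0
```

>>> step_arm(rows=[{"tx": -190,"ty": 92,"tz": 19,"yaw": 0.12,"gripper": -0.5},{"tx": -190,"ty": 92,"tz": 19,"yaw": 0.24,"gripper": -0.5},{"tx": -190,"ty": 92,"tz": 19,"yaw": 0.36,"gripper": -0.5},{"tx": -190,"ty": 92,"tz": 19,"yaw": 0.48,"gripper": -0.5},{"tx": -190,"ty": 92,"tz": 19,"yaw": 0.6,"gripper": -0.5},{"tx": -190,"ty": 92,"tz": 19,"yaw": 0.72,"gripper": -0.5},{"tx": -190,"ty": 92,"tz": 19,"yaw": 0.84,"gripper": -0.5},{"tx": -190,"ty": 92,"tz": 19,"yaw": 0.96,"gripper": -0.5},{"tx": -190,"ty": 92,"tz": 19,"yaw": 0.96,"gripper": -0.5},{"tx": -190,"ty": 92,"tz": 19,"yaw": 0.96,"gripper": -0.5}])

```text
clock: 16.42
tool_pos: [0.6054, -0.3394, 0.0778]
tcp_rot: [1.0, -0.013, 0.013, 0.003]
wrist_force: [-0.6, 0.4, 0.4]
width: 0.0641
```

```bash
python3 st.py pics/s14.png; python3 go.py 606 -340 -19 -1.6
```

```text
L2 157 crib rect [-32.8  42.1] [89.4 33.2] mean [-30.9  42.1] ang 0.5 z 53.2
L2 161 crib rect [-32.7 -36.8] [89.2 32.5] mean [-31.4 -37.2] ang 1.0 z 52.6
L2 74 crib rect [ 70.1 -42.3] [54.5 30.3] mean [ 68.9 -39.4] ang 76.0 z 51.3
L3 334 crib rect [51.7 -1.3] [ 39.  156.3] mean [51.3 -1.3] ang 89.7 z 72.2
t 16.47 tcp [ 605.7 -339.4   78.3] phi -1.4 w 64.4 F [0.6 0.6 0.1] q1,q6 [-0.62  0.97]
-> [606.0, -340.0, -19.0, -1.6] tx ty tz [-2.3 -0.  97.2] yaw 0.003 dist 97.0
```

View pics/s14.png

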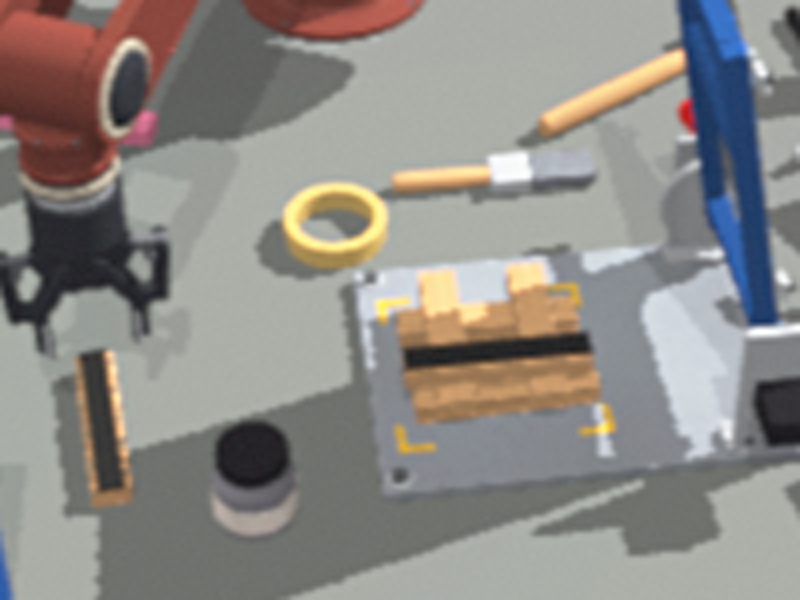

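The first capped batten lies well. Now grip capped_b.

>>> step_arm(rows=[{"tx": -2,"ty": 0,"tz": 40,"yaw": 0,"gripper": -0.5},{"tx": -2,"ty": 0,"tz": 80,"yaw": 0,"gripper": -0.5},{"tx": -2,"ty": 0,"tz": 97,"yaw": 0,"gripper": -0.5},{"tx": -2,"ty": 0,"tz": 97,"yaw": 0,"gripper": 0.2},{"tx": -2,"ty": 0,"tz": 97,"yaw": 0,"gripper": 1},{"tx": -2,"ty": 0,"tz": 97,"yaw": 0,"gripper": 1},{"tx": -2,"ty": 0,"tz": 97,"yaw": 0,"gripper": 1},{"tx": -2,"ty": 0,"tz": 97,"yaw": 0,"gripper": 1},{"tx": -2,"ty": 0,"tz": 97,"yaw": 0,"gripper": 1}])

```text
clock: 17.22
tool_pos: [0.6068, -0.3403, -0.0177]
tcp_rot: [1.0, -0.012, 0.014, 0.004]
wrist_force: [0.4, -0.0, -0.7]
width: 0.0308
```

```bash
python3 go.py 606 -340 100 -1.6  587.5 3 105 81.2
```

```text
t 17.22 tcp [ 606.8 -340.3  -17.7] phi -1.4 w 30.8 F [ 0.4 -0.  -0.7] q1,q6 [-0.62  0.97]
-> [606.0, -340.0, 100.0, -1.6] tx ty tz [   2.6    0.5 -117.7] yaw 0.003 dist 118.0
-> [587.5, 3.0, 105.0, 81.2] tx ty tz [ -24.1 -341.8 -125.9] yaw -1.442 dist 365.0
```

>>> step_arm(rows=[{"tx": 0,"ty": 0,"tz": -40,"yaw": 0,"gripper": 1},{"tx": 0,"ty": 0,"tz": -80,"yaw": 0,"gripper": 1},{"tx": 0,"ty": 0,"tz": -118,"yaw": 0,"gripper": 1},{"tx": -24,"ty": -342,"tz": -126,"yaw": -0.12,"gripper": 1},{"tx": -24,"ty": -342,"tz": -126,"yaw": -0.24,"gripper": 1},{"tx": -24,"ty": -342,"tz": -126,"yaw": -0.36,"gripper": 1},{"tx": -24,"ty": -342,"tz": -126,"yaw": -0.48,"gripper": 1},{"tx": -24,"ty": -342,"tz": -126,"yaw": -0.6,"gripper": 1},{"tx": -24,"ty": -342,"tz": -126,"yaw": -0.72,"gripper": 1},{"tx": -24,"ty": -342,"tz": -126,"yaw": -0.84,"gripper": 1},{"tx": -24,"ty": -342,"tz": -126,"yaw": -0.96,"gripper": 1},{"tx": -24,"ty": -342,"tz": -126,"yaw": -1.08,"gripper": 1}])

```text
clock: 18.22
tool_pos: [0.5869, 0.0084, 0.1057]
tcp_rot: [0.861, 0.508, 0.011, 0.01]
wrist_force: [0.1, -0.3, -0.3]
width: 0.0314
```

```bash
python3 go.py 587.5 3 95 81.2
```

```text
t 18.22 tcp [586.9   8.4 105.7] phi 61.1 w 31.4 F [ 0.1 -0.3 -0.3] q1,q6 [-0.11  0.39]
-> [587.5, 3.0, 95.0, 81.2] tx ty tz [-4.6  2.9 10.7] yaw -0.351 dist 12.0
```

>>> step_arm(rows=[{"tx": -4.6,"ty": 3,"tz": 5,"yaw": -0.12,"gripper": 1},{"tx": -4.6,"ty": 3,"tz": 10,"yaw": -0.24,"gripper": 1},{"tx": -4.6,"ty": 3,"tz": 14,"yaw": -0.351,"gripper": 1},{"tx": -4.6,"ty": 3,"tz": 14,"yaw": -0.351,"gripper": 1},{"tx": -4.6,"ty": 3,"tz": 14,"yaw": -0.351,"gripper": 1}])

```text
clock: 18.63
tool_pos: [0.5875, 0.003, 0.0918]
tcp_rot: [0.76, 0.65, 0.009, 0.011]
wrist_force: [-1.1, -0.5, -1.6]
width: 0.0312
```

```bash
python3 st.py pics/s15.png; python3 go.py 587.5 3 34 81.2
```

```text
L2 160 crib rect [-33.2  42.5] [88.5 32.4] mean [-32.1  42.5] ang 179.3 z 53.2
L2 162 crib rect [-32.7 -36.6] [32.2 89. ] mean [-30.8 -37.1] ang 1.3 z 53.1
L2 65 crib rect [70.5 43.4] [31.4 32.3] mean [71.3 43. ] ang 118.6 z 51.5
L2 61 crib rect [ 71.9 -37. ] [33.5 27.3] mean [ 72.1 -37.3] ang 52.2 z 50.9
L3 336 crib rect [51.1 -1.2] [156.1  38.7] mean [51.3 -1.2] ang 89.5 z 72.5
t 18.68 tcp [587.8   2.8  92.1] phi 81.0 w 31.1 F [0.8 0.2 0.2] q1,q6 [-0.12  0.04]
-> [587.5, 3.0, 34.0, 81.2] tx ty tz [ 0.2 -2.  58.1] yaw -0.003 dist 58.0
```

View pics/s15.png

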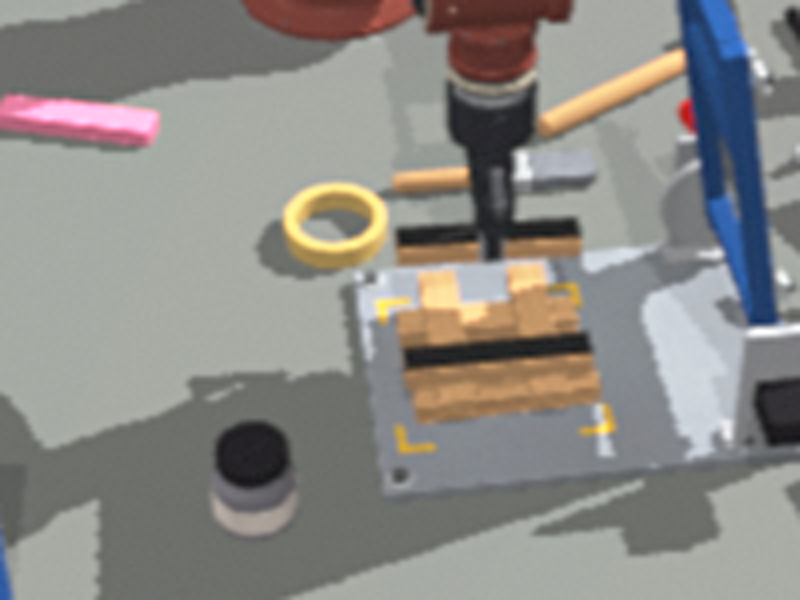

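>>> step_arm(rows=[{"tx": 0,"ty": -2,"tz": 30,"yaw": -0.003,"gripper": 1},{"tx": 0,"ty": -2,"tz": 46,"yaw": -0.003,"gripper": 1},{"tx": 0,"ty": -2,"tz": 54,"yaw": -0.003,"gripper": 1},{"tx": 0,"ty": -2,"tz": 58,"yaw": -0.003,"gripper": 1},{"tx": 0,"ty": -2,"tz": 58,"yaw": -0.003,"gripper": 1}])

```text
clock: 19.1
tool_pos: [0.588, 0.0027, 0.0352]
tcp_rot: [0.76, 0.65, 0.01, 0.012]
wrist_force: [0.7, 0.4, -1.0]
width: 0.0307
```

>>> step_arm(rows=[{"tx": 0,"ty": 0,"tz": 2,"yaw": 0,"gripper": 1},{"tx": 0,"ty": 0,"tz": 2.5,"yaw": 0,"gripper": 1},{"tx": 0,"ty": 0,"tz": 2.5,"yaw": 0,"gripper": 1}])

```text
clock: 19.35
tool_pos: [0.5893, 0.0025, 0.0345]
tcp_rot: [0.76, 0.65, 0.01, 0.013]
wrist_force: [-2.1, -0.3, 5.4]
width: 0.0309
```

Contact. Release and lift.

>>> step_arm(rows=[{"tx": 0,"ty": 0,"tz": 0,"yaw": 0,"gripper": -0.3},{"tx": 0,"ty": 0,"tz": 0,"yaw": 0,"gripper": -0.4},{"tx": 0,"ty": 0,"tz": 0,"yaw": 0,"gripper": -0.4},{"tx": 0,"ty": 0,"tz": 0,"yaw": 0,"gripper": -0.4},{"tx": 0,"ty": 0,"tz": -30,"yaw": 0,"gripper": -0.4},{"tx": 0,"ty": 0,"tz": -70,"yaw": 0,"gripper": -0.4},{"tx": 0,"ty": 0,"tz": -110,"yaw": 0,"gripper": -0.4},{"tx": 0,"ty": 0,"tz": -140,"yaw": 0,"gripper": -0.4},{"tx": 0,"ty": 0,"tz": -140,"yaw": 0,"gripper": -0.4},{"tx": 0,"ty": 0,"tz": -140,"yaw": 0,"gripper": -0.4}])

```text
clock: 20.18
tool_pos: [0.5865, 0.0031, 0.1775]
tcp_rot: [0.76, 0.65, 0.012, 0.015]
wrist_force: [-0.9, -0.0, -1.4]
width: 0.0599
```

```bash
python3 st.py pics/s16.png
python3 - <<'E'
from h import *
p,d=eyes.grab_frame("top"); cv2.imwrite("pics/t16.png",cv2.resize(p[110:240,220:380,::-1],(738,600),interpolation=cv2.INTER_CUBIC))
P=pts("top",d);hsv=cv2.cvtColor(p,cv2.COLOR_RGB2HSV);H,S,V=[hsv[...,i].astype(int) for i in range(3)]
for n in("top","scene"):
    if n=="scene": p,d=eyes.grab_frame(n); P=pts(n,d);hsv=cv2.cvtColor(p,cv2.COLOR_RGB2HSV);H,S,V=[hsv[...,i].astype(int) for i in range(3)]
    red=((H<6)|(H>174))&(S>150)&(V>90)&(np.hypot(P[...,0]-.48,P[...,1]-.235)<.09)
    Q=P[red]*1000; Q=Q[(Q[:,2]>95)&(Q[:,2]<150)]; print(n,len(Q),np.median(Q,0).round(1),np.percentile(Q,5,axis=0).round(),np.percentile(Q,95,axis=0).round())
    v,u=np.where(red); print("px",u.min(),u.max(),v.min(),v.max())
E
python3 go.py 490 241 200 81.2
```

```text
L2 77 crib rect [-9.2 43. ] [39.1 39.8] mean [-7.9 43.3] ang 150.8 z 52.7
L2 79 crib rect [ -8.7 -37. ] [41.2 32. ] mean [ -7.8 -37.1] ang 4.2 z 53.4
L2 60 crib rect [ 72.1 -36.2] [30.7 34.4] mean [ 70.6 -37.8] ang 132.4 z 51.7
L3 273 crib rect [-31.    3.3] [154.7  39.7] mean [-30.1   4.1] ang 90.6 z 72.4
L3 323 crib rect [50.6 -1.3] [ 36.9 156.3] mean [50.6 -2.6] ang 90.5 z 72.8
top 57 [479.2 237.9 129.8] [464. 230. 124.] [500. 251. 135.]
px 263 269 191 201
scene 15 [470.2 231.4 126.5] [461. 228. 118.] [488. 236. 136.]
px 360 362 205 211
t 20.33 tcp [583.7   3.4 172.2] phi 81.1 w 59.6 F [ 1.1 -0.2 -0.7] q1,q6 [-0.12  0.03]
-> [490.0, 241.0, 200.0, 81.2] tx ty tz [ 220.2 -128.4  -31.7] yaw -0.002 dist 257.0
```

View pics/s16.png

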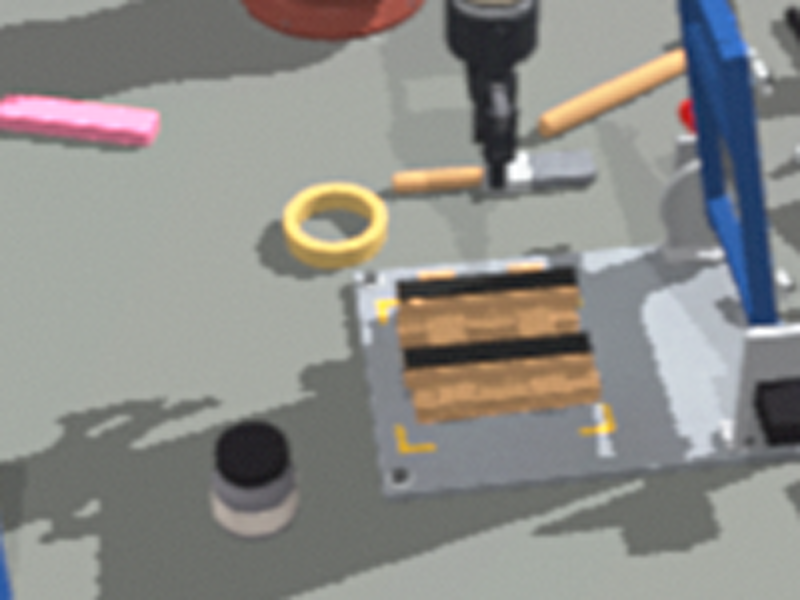

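View pics/t16.png

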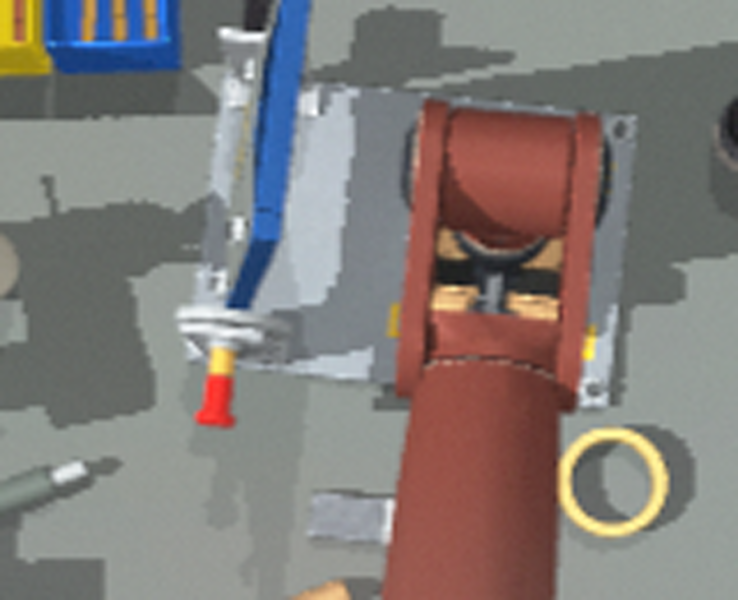

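Three layers stand, with the tops at z ≈ 72-73. The top pair is at crib x ≈ -35 and +46, both at y ≈ 0. The knob's red spans rows 191-202 around column 268, which matches the stand prediction of (490,241). I'll refine it with rays while moving round the frame on the -x side.

```bash
python3 - <<'E'
from h import *
print((ray("top",[[268.1,190.7],[267.5,197.5],[267,202.2]],.128)*1000).round(0)[:, :2])
c,s=np.cos(np.radians(-8.8)),np.sin(np.radians(-8.8))
for q in([-160,220],[-175,220],[-200,220]): print(q,(629+c*q[0]-s*q[1],-3.5+s*q[0]+c*q[1]), proj("top",[[(629+c*q[0]-s*q[1])/1000,(-3.5+s*q[0]+c*q[1])/1000,.12]]).round(1))
E
python3 go.py 450 60 190 -8.8 465 245 190 -8.8
```

```text
[[504. 234.]
 [477. 236.]
 [459. 238.]]
[-160, 220] (np.float64(504.54034295104), np.float64(238.3879777236877)) [[267.1 190.8]]
[-175, 220] (np.float64(489.7169172293417), np.float64(240.68276526794827)) [[266.6 194.6]]
[-200, 220] (np.float64(465.01120769317777), np.float64(244.5074111750492)) [[265.7 201. ]]
t 20.33 tcp [583.7   3.4 172.2] phi 81.1 w 59.6 F [ 1.1 -0.2 -0.7] q1,q6 [-0.12  0.03]
-> [450.0, 60.0, 190.0, -8.8] tx ty tz [  35.2 -140.2  -21.9] yaw 1.569 dist 146.0
-> [465.0, 245.0, 190.0, -8.8] tx ty tz [ 220.3 -154.   -22.4] yaw 1.569 dist 270.0
```

>>> step_arm(rows=[{"tx": 35,"ty": -140,"tz": -22,"yaw": 0.12,"gripper": -0.4},{"tx": 35,"ty": -140,"tz": -22,"yaw": 0.24,"gripper": -0.4},{"tx": 35,"ty": -140,"tz": -22,"yaw": 0.36,"gripper": -0.4},{"tx": 35,"ty": -140,"tz": -22,"yaw": 0.48,"gripper": -0.4},{"tx": 220,"ty": -154,"tz": -22,"yaw": 0.6,"gripper": -0.4},{"tx": 220,"ty": -154,"tz": -22,"yaw": 0.72,"gripper": -0.4},{"tx": 220,"ty": -154,"tz": -22,"yaw": 0.84,"gripper": -0.4},{"tx": 220,"ty": -154,"tz": -22,"yaw": 0.96,"gripper": -0.4},{"tx": 220,"ty": -154,"tz": -22,"yaw": 1.08,"gripper": -0.4},{"tx": 220,"ty": -154,"tz": -22,"yaw": 1.2,"gripper": -0.4},{"tx": 220,"ty": -154,"tz": -22,"yaw": 1.32,"gripper": -0.4},{"tx": 220,"ty": -154,"tz": -22,"yaw": 1.44,"gripper": -0.4}])

```text
clock: 21.33
tool_pos: [0.4636, 0.2453, 0.1868]
tcp_rot: [1.0, 0.007, 0.012, 0.004]
wrist_force: [-0.7, 0.5, 0.5]
width: 0.06
```

```bash
python3 go.py 489 239 150 -8.8 489 239 82 -8.8
```

```text
t 21.33 tcp [463.6 245.3 186.8] phi 0.9 w 60.0 F [-0.7  0.5  0.5] q1,q6 [0.35 1.91]
-> [489.0, 239.0, 150.0, -8.8] tx ty tz [24.4  6.4 37.5] yaw 0.168 dist 45.0
-> [489.0, 239.0, 82.0, -8.8] tx ty tz [ 22.8   5.9 105.4] yaw 0.168 dist 108.0
```

>>> step_arm(rows=[{"tx": 23,"ty": 6,"tz": 10,"yaw": 0.12,"gripper": -0.4},{"tx": 23,"ty": 6,"tz": 30,"yaw": 0.168,"gripper": -0.4},{"tx": 23,"ty": 6,"tz": 37,"yaw": 0.168,"gripper": -0.4},{"tx": 23,"ty": 6,"tz": 37,"yaw": 0.168,"gripper": -0.4}])

```text
clock: 21.67
tool_pos: [0.4848, 0.2383, 0.1456]
tcp_rot: [0.997, -0.076, 0.008, 0.004]
wrist_force: [-0.4, -0.3, -0.2]
width: 0.0597
```

```bash
python3 - <<'E'
from h import *
p,d=eyes.grab_frame("scene"); cv2.imwrite("pics/s17.png",cv2.resize(p[140:260,300:460,::-1],(800,600),interpolation=cv2.INTER_CUBIC))
p,d=eyes.grab_frame("top"); cv2.imwrite("pics/t17.png",cv2.resize(p[130:250,210:370,::-1],(800,600),interpolation=cv2.INTER_CUBIC))
E
python3 go.py 489 239 82 -8.8
```

```text
t 21.77 tcp [486.6 239.1 149.2] phi -8.7 w 59.6 F [0.6 0.1 0.2] q1,q6 [0.33 2.05]
-> [489.0, 239.0, 82.0, -8.8] tx ty tz [ 0.9 -0.5 67.2] yaw 0.002 dist 67.0
```

View pics/s17.png

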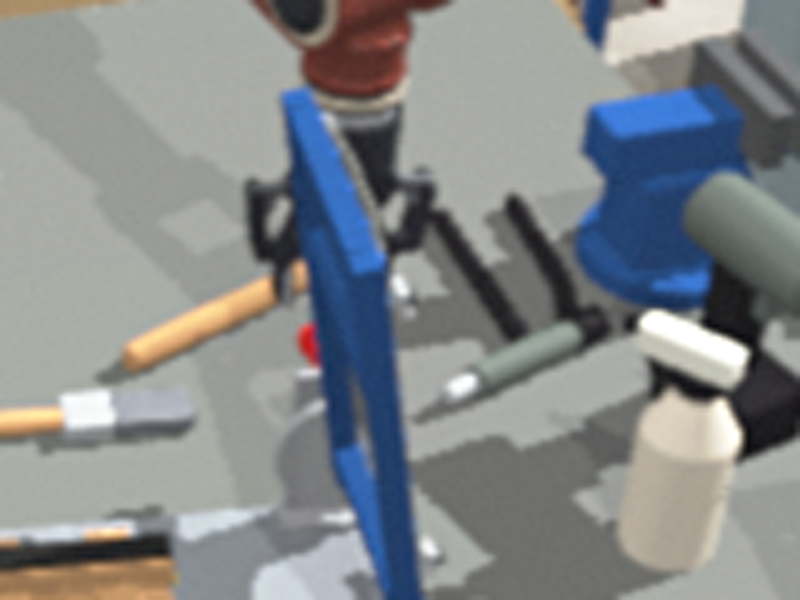

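View pics/t17.png

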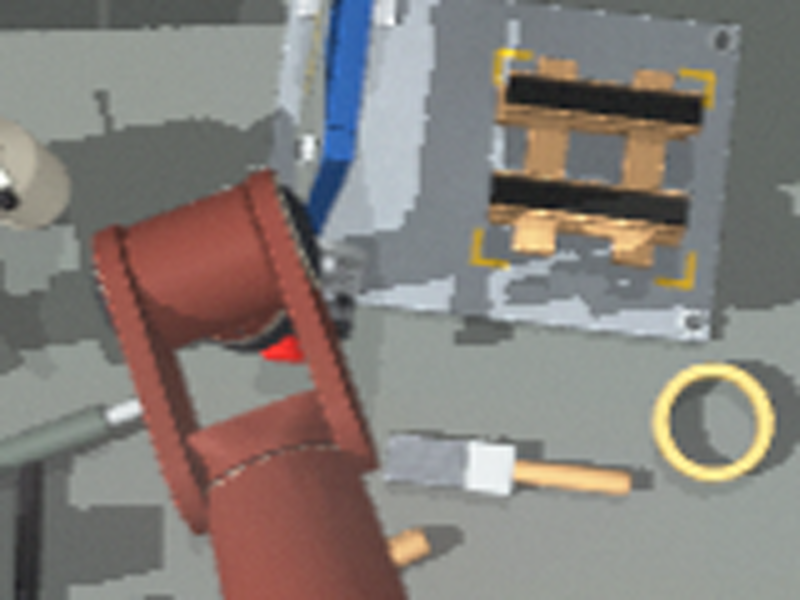

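The gripper stands over the knob: red shows below the wrist at top crop (283,350), and the crib is intact with both black strips. The flange leaves only 4 mm of slack on the waist, so I'll bias 4 mm inward and descend.

```bash
python3 go.py 493 238.5 105 -8.8 493 238.5 82 -8.8
```

```text
t 21.77 tcp [486.6 239.1 149.2] phi -8.7 w 59.6 F [0.6 0.1 0.2] q1,q6 [0.33 2.05]
-> [493.0, 238.5, 105.0, -8.8] tx ty tz [ 5.4 -0.5 44.3] yaw 0.002 dist 45.0
-> [493.0, 238.5, 82.0, -8.8] tx ty tz [ 4.9 -0.6 67.3] yaw 0.002 dist 68.0
```

>>> step_arm(rows=[{"tx": 5,"ty": -0.6,"tz": 20,"yaw": 0,"gripper": -0.4},{"tx": 5,"ty": -0.6,"tz": 40,"yaw": 0,"gripper": -0.4},{"tx": 5,"ty": -0.6,"tz": 55,"yaw": 0,"gripper": -0.4},{"tx": 5,"ty": -0.6,"tz": 67,"yaw": 0,"gripper": -0.4},{"tx": 5,"ty": -0.6,"tz": 67,"yaw": 0,"gripper": -0.4},{"tx": 5,"ty": -0.6,"tz": 67,"yaw": 0,"gripper": -0.4}])

```text
clock: 22.27
tool_pos: [0.4929, 0.2385, 0.0826]
tcp_rot: [0.997, -0.076, 0.011, 0.003]
wrist_force: [-0.6, -0.7, 0.8]
width: 0.0598
```

```bash
python3 - <<'E'
from h import *
p,d=eyes.grab_frame("scene"); cv2.imwrite("pics/s18.png",cv2.resize(p[140:260,300:460,::-1],(800,600),interpolation=cv2.INTER_CUBIC))
p,d=eyes.grab_frame("top"); cv2.imwrite("pics/t18.png",cv2.resize(p[160:220,230:310,::-1],(800,600),interpolation=cv2.INTER_CUBIC))
E
python3 go.py 493 238.5 82 -8.8
```

```text
t 22.37 tcp [494.  238.9  84. ] phi -8.7 w 59.8 F [-1.2  0.9  0. ] q1,q6 [0.32 2.05]
-> [493.0, 238.5, 82.0, -8.8] tx ty tz [-1.   0.5  1.9] yaw 0.002 dist 2.0
```

View pics/s18.png

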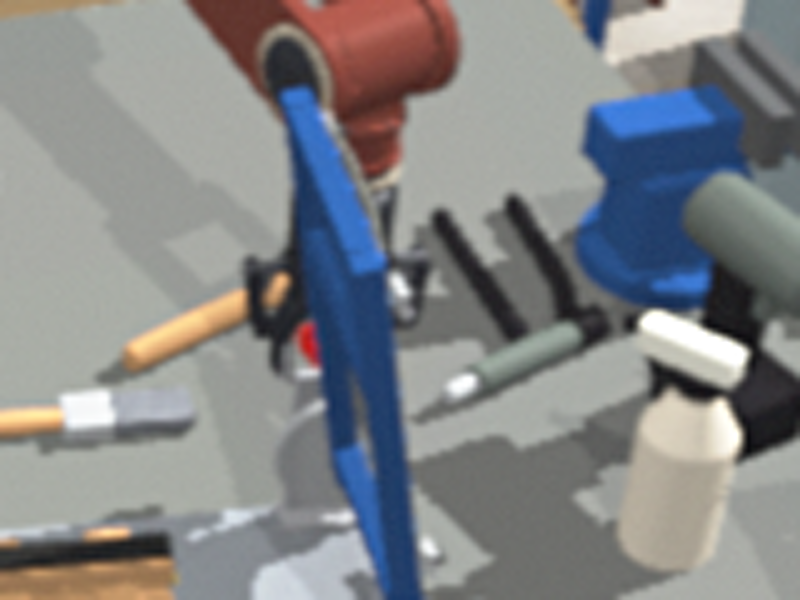

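View pics/t18.png

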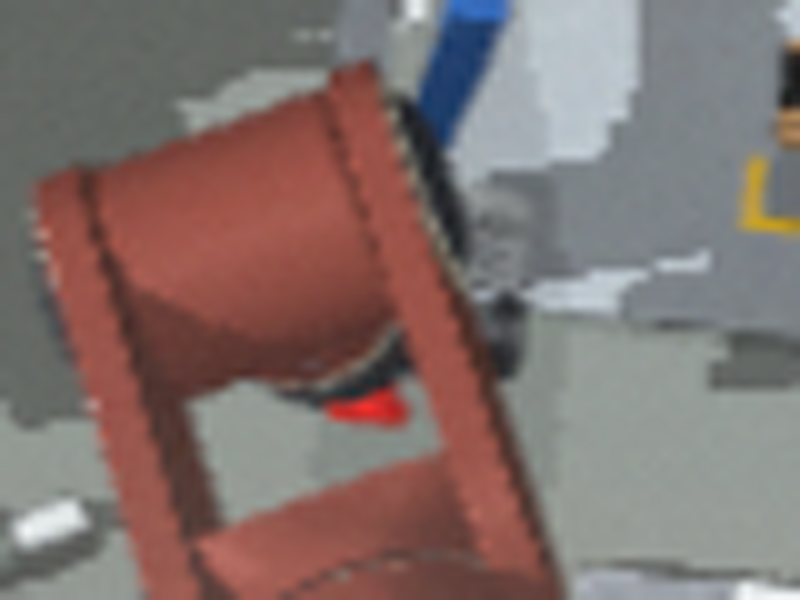

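Run:
```python
from h import *
d=eyes.grab_frame("top")[1];P=pts("top",d)*1000
c,s=np.cos(np.radians(-8.8)),np.sin(np.radians(-8.8))
def st(X): q=X[...,:2]-[629,-3.5]; return np.stack([c*q[...,0]+s*q[...,1],-s*q[...,0]+c*q[...,1],X[...,2]],-1)
S=st(P)
for v in range(164,200,3): print(v,[tuple(S[v,u].round().astype(int).tolist()) for u in range(262,284,3)])
```

```text
164 [(-34, 276, -4), (-36, 261, 14), (-35, 248, 17), (-82, 199, 257), (-102, 173, 364), (-101, 163, 366), (-29, 199, 15), (-26, 187, 11)]
167 [(-47, 275, -4), (-124, 192, 411), (-120, 185, 398), (-92, 197, 256), (-101, 179, 309), (-101, 168, 316), (-41, 197, 15), (-40, 185, 16)]
170 [(-136, 199, 418), (-135, 189, 420), (-135, 179, 426), (-128, 175, 395), (-101, 185, 256), (-56, 208, 15), (-53, 196, 10), (-51, 184, 9)]
173 [(-145, 197, 419), (-145, 188, 423), (-144, 178, 428), (-140, 171, 410), (-101, 192, 196), (-68, 206, 12), (-67, 193, 16), (-65, 181, 15)]
176 [(-155, 195, 423), (-154, 186, 427), (-154, 176, 432), (-151, 169, 420), (-148, 161, 406), (-80, 205, 11), (-77, 193, 5), (-77, 180, 10)]
179 [(-164, 194, 422), (-163, 185, 422), (-163, 175, 428), (-162, 165, 434), (-157, 160, 407), (-111, 188, 126), (-107, 178, 112), (-89, 179, 9)]
182 [(-173, 193, 422), (-173, 183, 425), (-173, 172, 438), (-172, 164, 434), (-166, 159, 407), (-125, 184, 146), (-115, 180, 85), (-113, 168, 83)]
185 [(-182, 192, 419), (-181, 183, 419), (-182, 171, 436), (-182, 162, 441), (-176, 157, 409), (-132, 187, 109), (-117, 186, 20), (-114, 175, 11)]
188 [(-191, 191, 417), (-189, 183, 408), (-187, 174, 408), (-191, 160, 442), (-190, 151, 441), (-133, 195, 33), (-131, 183, 28), (-127, 173, 14)]
191 [(-199, 191, 409), (-197, 184, 400), (-195, 175, 397), (-200, 159, 441), (-199, 150, 441), (-188, 150, 370), (-167, 159, 216), (-137, 173, -3)]
194 [(-206, 193, 389), (-200, 191, 343), (-193, 188, 297), (-209, 158, 440), (-208, 148, 446), (-203, 143, 413), (-178, 158, 214), (-150, 171, -1)]
197 [(-207, 205, 311), (-202, 200, 278), (-199, 193, 258), (-169, 219, -1), (-218, 147, 449), (-217, 137, 453), (-183, 162, 166), (-162, 170, -5)]
```

The wrist's nearest point is at stand x ≈ -120 and the frame side is at -100, so the sweep is clear. Closing on the waist.

>>> step_arm(rows=[{"tx": 0,"ty": 0,"tz": 1,"yaw": 0,"gripper": 0.2},{"tx": 0,"ty": 0,"tz": 1,"yaw": 0,"gripper": 1},{"tx": 0,"ty": 0,"tz": 1,"yaw": 0,"gripper": 1},{"tx": 0,"ty": 0,"tz": 1,"yaw": 0,"gripper": 1},{"tx": 0,"ty": 0,"tz": 1,"yaw": 0,"gripper": 1},{"tx": 0,"ty": 0,"tz": 1,"yaw": 0,"gripper": 1},{"tx": 0,"ty": 0,"tz": 1,"yaw": 0,"gripper": 1},{"tx": 0,"ty": 0,"tz": 1,"yaw": 0,"gripper": 1}], grip_force=60)

```text
clock: 23.08
tool_pos: [0.4943, 0.2371, 0.0842]
tcp_rot: [0.997, -0.076, 0.012, 0.005]
wrist_force: [-4.0, -7.7, 6.0]
width: 0.0203
```

```bash
python3 go.py
```

```text
t 23.08 tcp [494.3 237.1  84.2] phi -8.7 w 20.3 F [-4.  -7.7  6. ] q1,q6 [0.32 2.05]
```

The width of 20.3 fits the waist, since the battens read about 1 mm under too. Pulling back along -x.

>>> step_arm(rows=[{"tx": -4,"ty": 0,"tz": 0,"yaw": 0,"gripper": 1},{"tx": -8,"ty": 0,"tz": 0,"yaw": 0,"gripper": 1},{"tx": -12,"ty": 0,"tz": 0,"yaw": 0,"gripper": 1},{"tx": -16,"ty": 0,"tz": 0,"yaw": 0,"gripper": 1},{"tx": -18,"ty": 0,"tz": 0,"yaw": 0,"gripper": 1},{"tx": -18,"ty": 0,"tz": 0,"yaw": 0,"gripper": 1}])

```text
clock: 23.58
tool_pos: [0.4807, 0.239, 0.0845]
tcp_rot: [0.997, -0.075, 0.018, 0.005]
wrist_force: [14.5, -1.9, -9.1]
width: 0.0198
```

```bash
python3 go.py 494.3 237.1 84.2 -8.7
```

```text
t 23.58 tcp [480.7 239.   84.5] phi -8.6 w 19.8 F [14.5 -1.9 -9.1] q1,q6 [0.34 2.07]
-> [494.3, 237.1, 84.2, -8.7] tx ty tz [13.7 -0.1  0.8] yaw 0.001 dist 14.0
```

The travel is 13.7 mm at 14.5 N. A bit more, to see whether it's against the stop and to let the frame sink.

>>> step_arm(rows=[{"tx": -4,"ty": 0,"tz": 0,"yaw": 0,"gripper": 1},{"tx": -7,"ty": 0,"tz": 0,"yaw": 0,"gripper": 1},{"tx": -7,"ty": 0,"tz": 0,"yaw": 0,"gripper": 1},{"tx": -7,"ty": 0,"tz": 0,"yaw": 0,"gripper": 1},{"tx": -7,"ty": 0,"tz": 0,"yaw": 0,"gripper": 1},{"tx": -7,"ty": 0,"tz": 0,"yaw": 0,"gripper": 1}])

```text
clock: 24.08
tool_pos: [0.4813, 0.239, 0.0847]
tcp_rot: [0.997, -0.075, 0.027, 0.004]
wrist_force: [29.6, 0.1, -19.1]
width: 0.0199
```

```bash
python3 go.py 494.3 237.1 84.2 -8.7;  python3 st.py pics/s19.png
```

```text
t 24.08 tcp [481.3 239.   84.7] phi -8.6 w 19.9 F [ 29.6   0.1 -19.1] q1,q6 [0.34 2.07]
-> [494.3, 237.1, 84.2, -8.7] tx ty tz [13.1 -0.1  1.2] yaw 0.001 dist 13.0
L2 79 crib rect [-9.  44.5] [36.  39.8] mean [-8.4 43.5] ang 153.6 z 52.9
L2 72 crib rect [ -6.9 -37.3] [34.9 34.4] mean [ -6.8 -36.7] ang 12.6 z 53.3
L2 68 crib rect [70.5 43. ] [30.7 32.3] mean [71.9 42.8] ang 24.9 z 50.9
L2 64 crib rect [ 70.9 -35. ] [29.8 35.5] mean [ 70.8 -36.4] ang 107.5 z 51.3
L3 288 crib rect [-30.7   3.1] [ 39.2 154.8] mean [-30.5   3.6] ang 90.0 z 72.0
L3 329 crib rect [50.4 -1.4] [ 36.9 156.3] mean [50.8 -2.3] ang 89.7 z 72.4
```

View pics/s19.png

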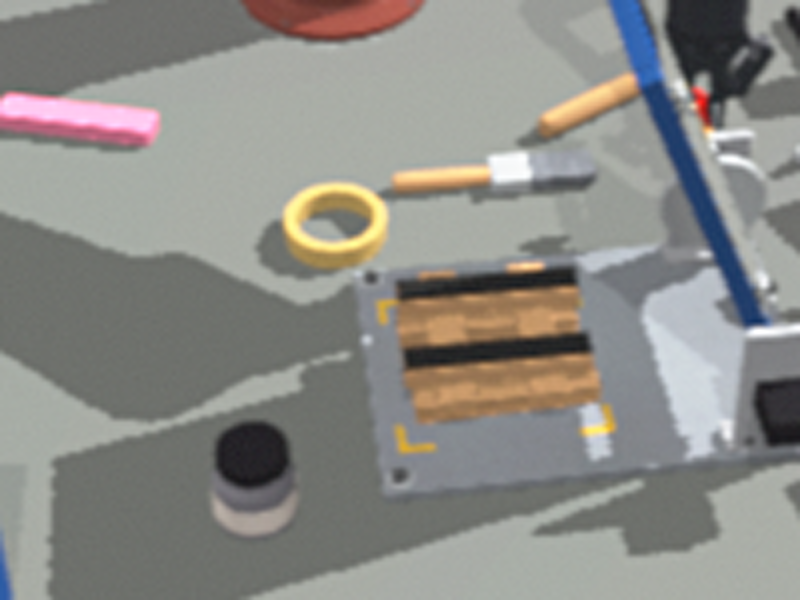

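The force rose to 30 N with no further motion, so the plunger is on its stop, and the frame is sinking. A new move call would re-reference the target, so I'll hold the present pull and watch the frame through the cameras.

```bash
cat > w.py <<'E'
from h import *
import sys
for k in range(int(sys.argv[1])):
    p,d=eyes.grab_frame("scene" if k%2 else "top")
    if k%8==0:
        s=bot.observe(); print(round(s["clock"],2),(s["tool_pos"]*1000).round(1),s["wrist_force"].round(1),round(s["width"]*1000,1),s["tcp_rot"].round(3))
for n,sl in(("scene",(slice(150,330),slice(230,470))),("top",(slice(100,250),slice(220,420)))):
    p,d=eyes.grab_frame(n); cv2.imwrite(f"pics/{n}{sys.argv[2]}.png",cv2.resize(p[sl][:,:,::-1],(800,600),interpolation=cv2.INTER_CUBIC)); np.savez(f"{n}{sys.argv[2]}.npz",p=p,d=d)
E
python3 w.py 50 20
```

```text
24.18 [481.3 239.   84.7] [ 28.2  -0.6 -19.2] 20.0 [ 0.997 -0.075  0.027  0.004]
24.58 [481.3 239.   84.7] [ 27.3  -0.7 -19. ] 19.4 [ 0.997 -0.075  0.027  0.004]
24.98 [481.3 239.   84.6] [ 28.1  -1.4 -19.2] 19.7 [ 0.997 -0.075  0.027  0.004]
25.38 [481.3 239.1  84.7] [ 28.8  -0.9 -19.4] 20.0 [ 0.997 -0.075  0.027  0.004]
25.78 [481.3 239.   84.7] [ 28.1  -2.1 -18.9] 19.8 [ 0.997 -0.075  0.027  0.004]
26.18 [481.3 239.   84.7] [ 28.5  -0.8 -19.2] 19.8 [ 0.997 -0.075  0.027  0.004]
26.58 [481.3 239.   84.6] [ 28.3  -0.8 -18.7] 19.8 [ 0.997 -0.075  0.027  0.004]
```

View pics/scene20.png

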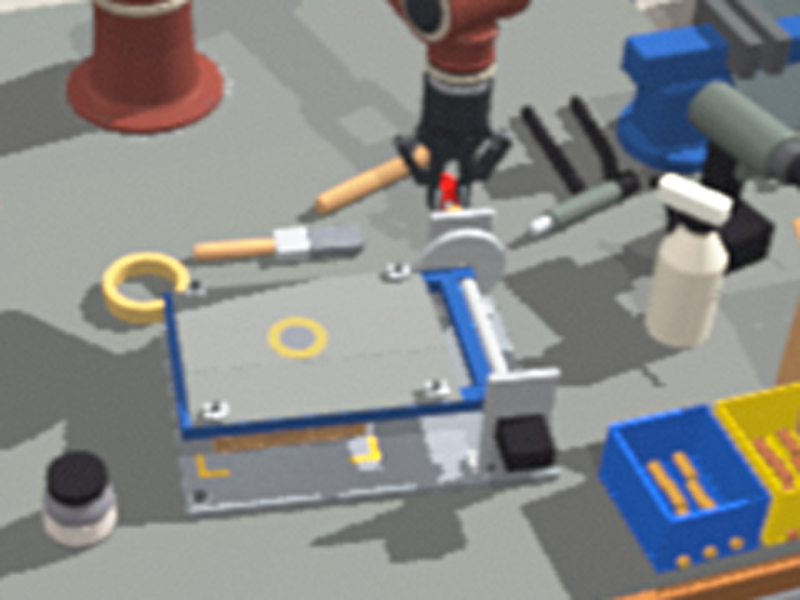

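View pics/top20.png

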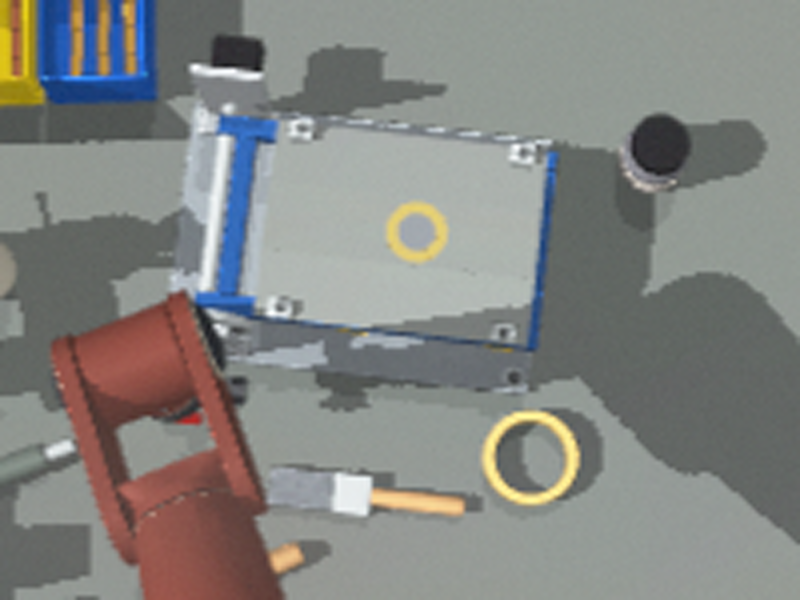

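The frame is down. I'll check that it's level and still, with a second look one second later.

```bash
python3 w.py 22 21
python3 - <<'E'
from h import *
c,s=np.cos(np.radians(-8.8)),np.sin(np.radians(-8.8))
for k in("top20","top21","scene20","scene21"):
    a=np.load(k+".npz");P=pts(k[:-2],a["d"])*1000; q=P[...,:2]-[629,-3.5]
    x=c*q[...,0]+s*q[...,1];y=-s*q[...,0]+c*q[...,1];z=P[...,2]
    m=(abs(x)<75)&(y>-80)&(y<160)&(z>70)&(z<130)
    A=np.c_[x[m],y[m],np.ones(m.sum())];f=np.linalg.lstsq(A,z[m],rcond=None)[0]
    print(k,m.sum(),"slopes deg x,y",np.degrees(f[:2]).round(2),"z at centre",f[2].round(1))
E
```

```text
26.78 [481.3 239.   84.7] [ 28.6  -1.2 -19.7] 19.6 [ 0.997 -0.075  0.027  0.004]
27.18 [481.3 239.   84.7] [ 28.5  -0.6 -18.9] 20.2 [ 0.997 -0.075  0.027  0.004]
27.58 [481.3 239.   84.7] [ 28.7  -0.5 -18. ] 19.9 [ 0.997 -0.075  0.027  0.004]
top20 2253 slopes deg x,y [ 0.1  -0.01] z at centre 101.7
top21 2270 slopes deg x,y [-0.01 -0.03] z at centre 101.9
scene20 2106 slopes deg x,y [-0.48  0.05] z at centre 103.2
scene21 2118 slopes deg x,y [-0.64 -0.04] z at centre 103.1
```

The frame is level (slope under 0.1° along y), unchanged over 1 s, and the pull is steady at 28 N against the stop. Handing in.

```bash
python3 -c "
from plant import bot
print(bot.finish_job()); s=bot.observe(); print(s['clock'],s['wrist_force'],s['width'])"
```

```text
the job is handed in; nothing more can be done
None
the job is handed in; nothing more can be done
```

I built the crib to three layers, pulled the plunger back to its stop and kept holding it. The frame sank onto the top battens, and I handed in about 28 s into the 72 s. No verdict was given.

**Last checks:**
- **Battens:** before the drop, each layer lay square and flat within about 1°. The second-layer tops read z ≈ 52 mm and the third-layer tops z ≈ 72 mm. The plain pair sat about 79 mm apart and the capped pair about 81 mm apart, near the crib centre.
- **Frame:** it is level within 0.1° along its length in both cameras, and was unchanged over a 1 s interval.
- **Plunger:** the gripper moved 13–13.7 mm back. The force then rose to about 28 N without further motion, so I took it to be at the stop. The grip width stayed steady at about 20 mm.

**What failed or disagreed:**
- The real fingertips sat about 20 mm above the reported tool position. The first grasp closed above the batten and touched nothing; I corrected the height by camera and contact force.
- The scene camera shows the frame sloped about 0.6° crosswise, while the top camera shows none.
- The tool ended tilted by about 3°.
- I judged the contact of the frame on both capped battens from the height and level only; I did not measure it.
- I did not re-measure the other bench items at the end; in the pictures none looked moved.

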